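# Lay out the mate tray

### The job

Lay out the mate tray: stand the steel ring stand on the cork midway between the white jar and the clear box, in line with them, and seat the gourd upright in the ring. Stand the wide blue cup on the cork straight in front of the jar (towards the robot, square to the tray) with a gap of about 3 cm between cup and jar, and nest the narrow yellow cup upright inside it, fully down. Leave the jar, the box and the bombilla where they are.

Things in the scene. Friction and masses are not known exactly. Their poses are not given: they have to be found in the camera images.
- tray: flat rectangular cork board tray with a dark wood edge flush with its top, fixed, about 290 mm (its x) by 400 mm (its y), 12 mm thick, no raised rim; origin at the centre of its underside; its x axis points away from the robot (turned by up to about 0.2 rad), z up; the top is at z = 12 mm
- jar: white ceramic jar with a light wooden twist cap, loose, standing on the tray near its left or its right end; 90 mm diameter, 101 mm high; origin at the centre of its underside; its axes are parallel to the tray's, so 'straight in front' is along its -x. Not to be moved
- clearbox: clear plastic box with a sliding clear lid and pale packets dimly seen inside, loose, standing on the tray at the other end from the jar; 106 mm (x) by 94 mm (y), 68 mm high; origin at the centre of its underside, axes parallel to the tray's. The origins of jar and box are 260 mm apart along the tray's y. Not to be moved
- bombilla: steel drinking straw with brass tip and flat strainer end, 177 mm long, 10 mm thick, loose, lying on the tray along its y near the far edge, 84 to 105 mm behind the line from jar to box. Not to be moved
- ringstand: open steel ring stand: two equal rings joined by six short posts, outer diameter 62 mm, inner diameter 54 mm, 28 mm high, 0.12 kg; loose, starts standing on the shelf top beside the tray; origin at the centre of its underside, z up
- gourd: brown pear-shaped gourd cup with dark mouth and a brass band, 88 mm high, 0.13 kg; belly 70 mm diameter at 28 mm up, waist 56 mm diameter at 62 mm up, mouth 60 mm diameter; small flat foot 28 mm diameter; loose, starts upright on the shelf top beside the tray; origin at the centre of its underside, z up. Seated in the ring, its underside hangs about 17 mm above the underside of the ring stand
- widecup: blue tapered cup, open upward, rim 66 mm diameter, foot 50 mm diameter, 60 mm high, wall 3 mm, floor 4 mm, 0.11 kg; loose, starts upright on the shelf top beside the tray; origin at the centre of its underside, z up
- narrowcup: yellow tapered cup, open upward, rim 54 mm diameter, foot 36 mm diameter, 85 mm high, wall 3 mm, 0.08 kg; loose, starts upright on the shelf top beside the tray; origin at the centre of its underside, z up. Inside the wide cup it goes down with about 4 mm play all round until it stands on that cup's floor, 4 mm above that cup's underside, its rim 29 mm above the other rim
Mind the look-alikes: they are no part of the job. There is more than one size of the narrowcup; the one meant has the size given above.

How it is judged:
By the outcome, as a careful person would: the job done as asked, in the order asked, and still so for the second after the job is handed in, with the robot touching nothing.
It also fails if it takes over 115 s, if anything falls off the work surface, if the arm or the gripper's body presses on something with over 40 N, if the wrist force passes 120 N, or if a joint passes its speed limit or range.

### The arm

A 6-joint arm with a two-finger parallel gripper is mounted at the origin on the work surface. World frame = base frame: x ahead of the robot, y to its left, z up, the work surface at z = 0. Lengths are in m, angles in rad, forces in N, time in s.
With the tool pointing down it reaches from about 0.25 to 0.8 m from the base axis. Payload 3.9 kg.
Tool frame: the origin (TCP) lies midway between the tips of the shut fingers; the grasp point (between the pads) lies 19 mm behind it; z points along the fingers, y is the direction in which the jaws open and shut (so a half turn about z gives the same grasp; the last joint's range is limited). The gripper opens to 85 mm and grips with 20 to 120 N. Pads are 22 mm wide; open, the fingers measure 114 mm over their backs; the gripper's body (76 mm by 85 mm) begins 54 mm behind the grasp point. The pads swing forward as they close: fully open they stand 13 mm farther back than shut.
Start: joints at [-1.295, 0.26, -0.138, 1.173, 0, 1.571], TCP at [0.143, -0.505, 0.231] pointing down, gripper open.
Joint ranges: [-2.78, 2.78], [-0.83, 1.72], [-1.28, 1.37], [-1.9, 2.12], [-1.57, 1.48], [-3.14, 3.14]. Speed limits (rad/s): [2.57, 2.57, 3.14, 3.14, 3.14, 3.14].

### API

Orientations are given as a rotation vector (axis times angle).
In Python, from rig import telemetry, imaging, order gives the robot as it stands.
- The arm moves only by the tool arm_command, never from a script. Its argument "deltas" is a list of rows, each an object with "xyz": the shift along the tool's x, y, z in units of 0.06 m (1.0 is 0.06 m), a list of three; "rot": the turn, a rotation vector about the tool's x, y, z in units of 6 degrees (1.0 is 6 degrees), a list of three. A call has 1 to 12 rows; each row shifts and turns the commanded pose from where the row before left it, along the tool's axes as they then stand; what a row does not reach is not made up. A row lasts 1/8 s, in which the tool goes at most 62.5 mm and 10.7 degrees, less where a joint would pass 70% of its speed; a pose out of reach is approached as far as the arm can. A call with a number of a shift or a turn outside -1 to 1 is refused whole. A call with a gripper value outside its range is refused whole. "gripper" is the closure, from -1 (fully open) to 1 (shut), set as the call begins (left out, the last holds). The fingers move at their own pace and stop on an object; "force" is the grip in N (left out, the last holds). Time passes only in rows, so rows that do not move let the fingers close. It gives the time, the measured TCP pose, the force and the opening at its end, in the units of the state.
- telemetry.get_state(): the state, without advancing time (a new reading comes with each control period).
- imaging.read_camera(name): name is "scene" or "top" or "wrist"; returns the picture (400x640x3 uint8, red, green, blue); there is no depth.
- imaging.camera_info(name): a dict with "camera_matrix" (3x3 intrinsics, pixels), "world_from_camera" (4x4, takes a point from camera to world coordinates). Camera axes: x right, y down, z forward; pixel columns grow to the right and rows downward; lengths in m; the calibration is good to about 2 mm. A picture is of the moment at which its call begins: read the wrist's pose just before it. camera_info takes no time and is no camera call; for the wrist camera it gives the pose at the moment of the call.
- order.job_done(): hands the job in, once; it reports no verdict.
The state is a dict: "time_s": time; "joints": joint angles; "qvel": joint speeds; "joint_efforts": joint torques, N m; "eef_pos": TCP position; "eef_rot": TCP orientation; "contact_force": force on the tool from outside, world axes, zero at the start; "moment": the same for the moment, N m; "opening": opening from 0.0 (shut) to 1.0 (fully open).
Only numpy, scipy, OpenCV 4.12 (cv2) and the standard library are available. Lean on these libraries where they do the work, as an engineer would, in place of code of your own. Each camera call takes 0.05 s, during which the arm holds its last target.

## Working session

There is one attempt and no reset: what is moved stays moved. The work goes in short steps, Python scripts to look and compute and a tool call to move; the robot and the scene stay as the last step left them, time stands still between calls to the robot, and variables do not carry over. Pictures are saved under pics/ and viewed, and the job is handed in when it is done.

Besides the shell and the picture viewer there is one more tool, called after "Emit:" as name(argument=value, ...) on one line, values as JSON. arm_command: Moves the arm, as the interface text tells. Its arguments: {"type":"object","properties":{"deltas":{"type":"array","items":{"type":"object","properties":{"xyz":{"type":"array","items":{"type":"number"}},"rot":{"type":"array","items":{"type":"number"}}}}},"gripper":{"type":"number"},"force":{"type":"number"}},"required":["deltas"]}

```bash
mkdir -p pics; ls
python3 - <<'E'
from rig import telemetry, imaging, order
import cv2
print(telemetry.get_state())
for n in ("scene","top","wrist"):
    im=imaging.read_camera(n); cv2.imwrite(f"pics/{n}0.png",im[:,:,::-1])
    i=imaging.camera_info(n); print(n,i)
E
```

```text
pics
{'time_s': 0.0, 'joints': array([-1.29498704e+00,  2.60687295e-01, -1.39380527e-01,  1.17271744e+00,
        2.18091787e-05,  1.57080621e+00]), 'qvel': array([ 0.00020302,  0.00133266, -0.00028547,  0.00136951, -0.00046144,
       -0.00155267]), 'joint_efforts': array([ 1.34498127e-04, -4.05679679e+01,  2.53922260e+01,  1.87068380e-02,
       -8.24507924e-05, -2.63075066e-06]), 'eef_pos': array([ 0.14278871, -0.50448792,  0.23045887]), 'eef_rot': array([-3.10981485e+00, -4.31581683e-01,  3.95312658e-04]), 'contact_force': array([0.91973355, 0.51900623, 0.07999924]), 'moment': array([ 0.00543125,  0.00102746, -0.00895055]), 'opening': 1.0010251570175506}
scene {'camera_matrix': array([[434.42578988,   0.        , 323.67170839],
       [  0.        , 434.42578988, 194.81361504],
       [  0.        ,   0.        ,   1.        ]]), 'world_from_camera': array([[ 0.2612115 ,  0.72570438, -0.63649172,  1.22939951],
       [ 0.96527769, -0.19825409,  0.17010084, -0.15964212],
       [-0.00274416, -0.65882355, -0.75229249,  0.84757056],
       [ 0.        ,  0.        ,  0.        ,  1.
[... 202 characters left out ...]
camera': array([[-0.00179497, -0.98279504,  0.1846908 ,  0.34665472],
       [-0.99990279,  0.00431766,  0.01325774,  0.02031362],
       [-0.01382707, -0.18464905, -0.98270725,  1.14814648],
       [ 0.        ,  0.        ,  0.        ,  1.        ]])}
wrist {'camera_matrix': array([[336.86858275,   0.        , 318.43613412],
       [  0.        , 336.86858275, 200.74393107],
       [  0.        ,   0.        ,   1.        ]]), 'world_from_camera': array([[ 0.27161684, -0.91613442, -0.2948254 ,  0.21899421],
       [-0.96240363, -0.25915715, -0.0813439 , -0.48366796],
       [-0.00188416,  0.30583541, -0.95208253,  0.37191803],
       [ 0.        ,  0.        ,  0.        ,  1.        ]])}
```

View pics/scene0.png

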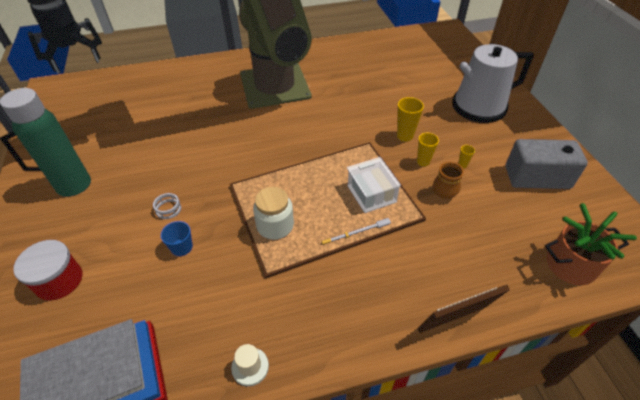

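View pics/top0.png

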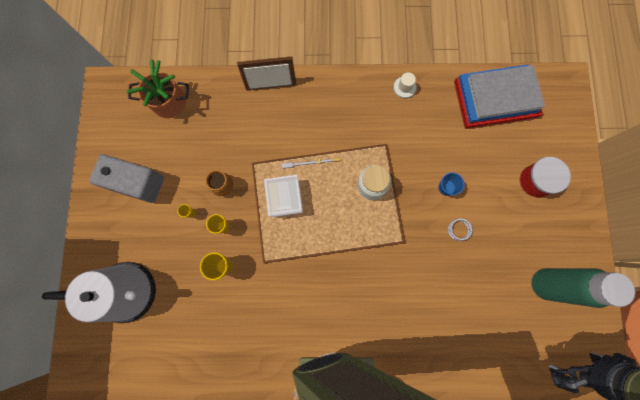

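View pics/wrist0.png

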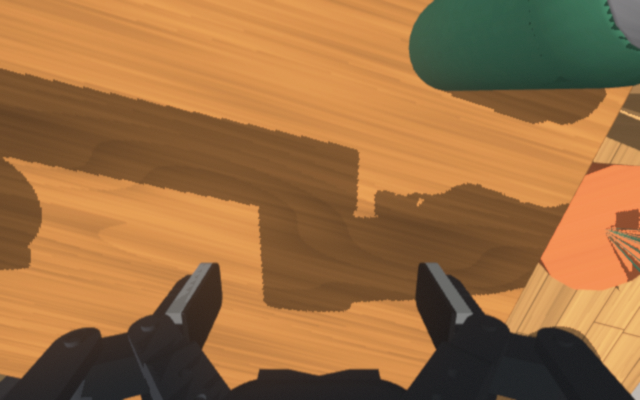

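The top picture shows the jar at (375,182), box (284,196), bombilla about (310,162), ring (460,229), blue cup (452,185) and gourd (218,182). Three yellow cups stand at (214,266) large, (216,224) medium and (185,211) small. Next I measure all of these.

```bash
cat > h.py <<'E'
import numpy as np, cv2
from scipy.spatial.transform import Rotation as Rn
from rig import telemetry, imaging
def ray(info,u,v):
    K=info["camera_matrix"];T=info["world_from_camera"]
    d=T[:3,:3]@np.linalg.solve(K,[u,v,1.0]); return T[:3,3],d
def onz(info,u,v,z):
    o,d=ray(info,u,v); return o+d*(z-o[2])/d[2]
def proj(info,p):
    T=info["world_from_camera"]; c=T[:3,:3].T@(np.asarray(p,float)-T[:3,3]); q=info["camera_matrix"]@c; return q[:2]/q[2]
def tri(i1,p1,i2,p2):
    o1,d1=ray(i1,*p1);o2,d2=ray(i2,*p2)
    s=np.linalg.lstsq(np.stack([d1,-d2],1),o2-o1,rcond=None)[0]
    a,b=o1+s[0]*d1,o2+s[1]*d2
    return (a+b)/2,np.linalg.norm(a-b)
def blobs(mask,amin=30):
    n,l,s,c=cv2.connectedComponentsWithStats(mask.astype(np.uint8),connectivity=8)
    return [(s[i],c[i],l==i) for i in range(1,n) if s[i][4]>=amin]
def to(target,yaw=None):
    "tool-frame delta (units) from measured pose to target TCP; yaw=desired world angle of tool x, tool down"
    st=telemetry.get_state();R=Rn.from_rotvec(st["eef_rot"])
    d=R.inv().apply(np.asarray(target)-st["eef_pos"])/0.06
    x=R.as_matrix()[:,0]
    print("t",round(st["time_s"],2),"pos",st["eef_pos"].round(4),"yaw",round(float(np.degrees(np.arctan2(x[1],x[0]))),2),"tilt z",R.as_matrix()[:,2].round(3),"delta units",d.round(3))
    return d
E
python3 - <<'E'
from h import *
to([0.3,0,0.3])
for n in ("top","scene"):
    im=cv2.imread(f"pics/{n}0.png"); hsv=cv2.cvtColor(im,cv2.COLOR_BGR2HSV)
    H,S,V=[hsv[...,i].astype(int) for i in range(3)]
    print(n,"yellow")
    for s,c,m in blobs((H>=21)&(H<=33)&(S>190)&(V>80),25): print(s,c.round(1))
    print("blue")
    for s,c,m in blobs((H>=100)&(H<=125)&(S>150),40): print(s,c.round(1))
im=cv2.imread("pics/top0.png")
a=cv2.resize(im[130:290,160:330],None,fx=4,fy=4,interpolation=cv2.INTER_CUBIC); cv2.imwrite("pics/c1.png",a[:600])
b=cv2.resize(im[130:270,330:490],None,fx=4,fy=4,interpolation=cv2.INTER_CUBIC); cv2.imwrite("pics/c2.png",b)
E
```

```text
t 0.15 pos [ 0.1428 -0.5046  0.2306] yaw 15.8 tilt z [-0.     0.002 -1.   ] delta units [ 4.81  -7.381 -1.144]
top yellow
[177 204  18  13 178] [185.3 210.7]
[206 214  23  20 348] [216.7 223.9]
[200 252  33  28 673] [214.7 265.8]
blue
[460  74  38  48 370] [469.2  98.8]
[440 174  24  21 394] [451.4 184.4]
scene yellow
[397  97  27  44 849] [408.1 117.1]
[417 133  22  33 497] [426.2 147.7]
[459 145  16  23 223] [465.7 154.7]
[569 325  19  12 106] [576.7 330.7]
[481 350  18  14 105] [489.1 356.8]
[380 381  13  13 100] [386.2 386.7]
blue
[ 378    0   61   26 1223] [409.9  10.4]
[   8   24   48   56 1326] [27.7 56.1]
[ 37  38  12  16 121] [42.7 45.2]
[ 53  45  15  28 242] [60.3 56.8]
[162 223  30  32 722] [177.1 237.9]
[ 120  322   39   78 1049] [145.2 366.6]
[469 356  14  11  66] [475.1 360.9]
[370 386  10  10  59] [374.1 390.2]
```

View pics/c1.png

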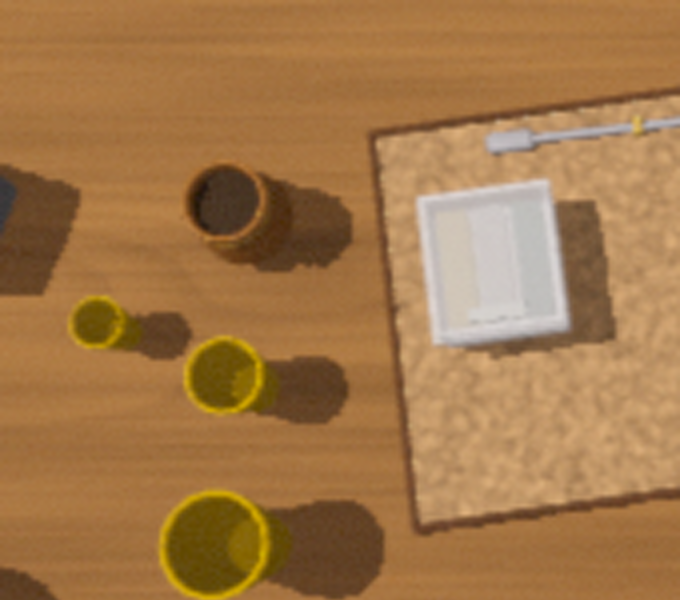

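View pics/c2.png

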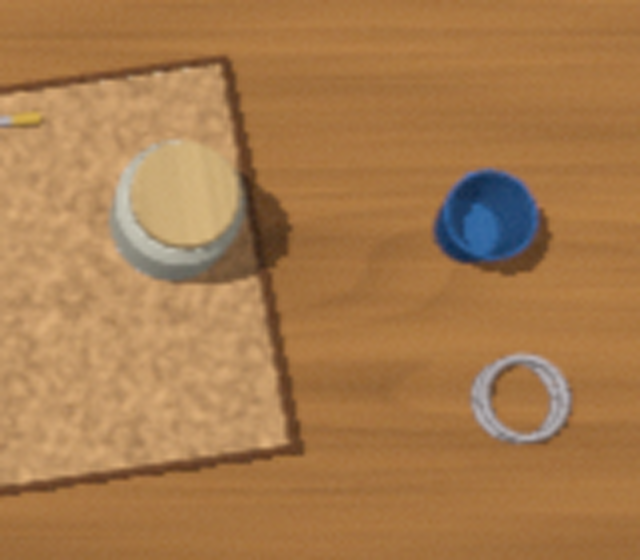

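Run:
```python
from h import *
t=imaging.camera_info("top"); s=imaging.camera_info("scene")
def px(c,o): return ((c[0]+.5)/4-.5+o[0],(c[1]+.5)/4-.5+o[1])
o1=(160,130);o2=(330,130)
P=lambda c,o,z: onz(t,*px(c,o),z)[:2]
cor=[P((373,133),o1,.012),P((417,530),o1,.012),P((299,451),o2,.012),P((228,58),o2,.012)]
print("tray corners",np.round(cor,4))
fl,nl,nr,fr=cor
print("x len",np.linalg.norm(fl-nl),np.linalg.norm(fr-nr),"y len",np.linalg.norm(fl-fr),np.linalg.norm(nl-nr),"centre",np.mean(cor,0).round(4))
ax=[np.degrees(np.arctan2(*(v[::-1]))) for v in (fl-nl,fr-nr)]
ay=[np.degrees(np.arctan2(*(v[::-1])))-90 for v in (fl-fr,nl-nr)]
print("yaw",ax,ay)
jar=P((187,194),o2,.113); print("jar",jar)
b=[P(c,o1,.08) for c in ((417,198),(549,181),(570,328),(436,345))]; box=np.mean(b,0); print("box",box,[np.linalg.norm(b[i]-b[(i+1)%4]).round(4) for i in range(4)],"dist",np.linalg.norm(jar-box))
d=box-jar; print("jar->box yaw",np.degrees(np.arctan2(-d[0],d[1])))
print("yellow med",P((225,375),o1,.085)," small",P((98,322),o1,.05)," big",P((215,545),o1,.11))
print("gourd",P((228,202),o1,.088),"blue",P((489,215),o2,.06),"ring",P((521,398),o2,.028))
```

```text
tray corners [[ 0.6582  0.2459]
 [ 0.3636  0.205 ]
 [ 0.4189 -0.1994]
 [ 0.7145 -0.1578]]
x len 0.2973990720118636 0.29852587062857966 y len 0.4075825876143915 0.4081950205110341 centre [0.5388 0.0234]
yaw [np.float64(7.8988436212193305), np.float64(8.01626041354624)] [np.float64(7.9442898684029615), np.float64(7.786147926196122)]
jar [ 0.58588928 -0.1111844 ]
box [0.54604649 0.14576837] [np.float64(0.0934), np.float64(0.1054), np.float64(0.0931), np.float64(0.1052)] dist 0.2600234048893733
jar->box yaw 8.81402347294117
yellow med [0.46741132 0.32766038]  small [0.50961529 0.43051828]  big [0.35270578 0.32154666]
gourd [0.58816972 0.33061223] blue [ 0.58180965 -0.33111725] ring [ 0.45506767 -0.35583107]
```

Emit:
arm_command(deltas=[{"xyz":[0,0,0],"rot":[0,0,0.65]},{"xyz":[0,0,0],"rot":[0,0,0.667]},{"xyz":[0.6,-0.2,0],"rot":[0,0,0]},{"xyz":[0.9,-0.3,0],"rot":[0,0,0]},{"xyz":[0.9,-0.3,0],"rot":[0,0,0]},{"xyz":[0.9,-0.3,0],"rot":[0,0,0]},{"xyz":[0.9,-0.3,0],"rot":[0,0,0]},{"xyz":[0.8,-0.2,0],"rot":[0,0,0]},{"xyz":[0.5,-0.145,0],"rot":[0,0,0]},{"xyz":[0,0,0],"rot":[0,0,0]}], gripper=-1)

```text
time_s: 1.4
eef_pos: [0.4572, -0.3549, 0.2306]
eef_rot: [-3.133, -0.222, 0.001]
contact_force: [0.6, -0.5, -0.4]
opening: 0.995
```

Run:
```python
from h import *
to([0.4551,-0.3558,0.1]); print(telemetry.get_state()["joints"].round(3))
i=imaging.camera_info("wrist"); im=imaging.read_camera("wrist"); cv2.imwrite("pics/w1.png",im[:,:,::-1]); np.save("w1.npy",i["world_from_camera"])
print(proj(i,[0.4551,-0.3558,0.028]),proj(i,[.5818,-.3311,.06]),proj(i,[.4789,-.126,.012]))
```

```text
t 1.4 pos [ 0.4572 -0.3549  0.2306] yaw 8.1 tilt z [-0.     0.001 -1.   ] delta units [-0.036  0.011  2.176]
[-0.66   0.354 -0.004  1.214  0.     2.34 ]
[319.04286438 174.05601242] [311.1681311   32.67483056] [103.60417355 118.13534906]
```

View pics/w1.png

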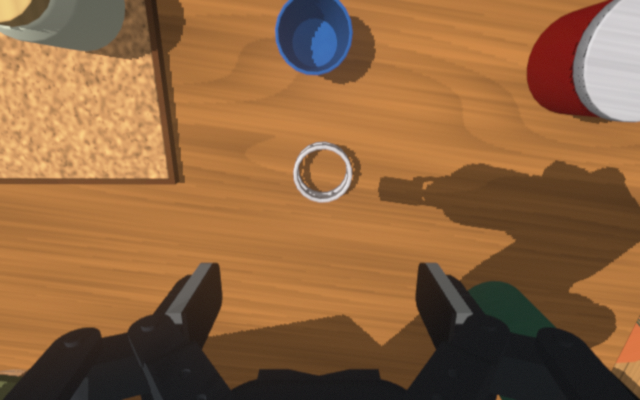

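The ring is at (323,172) and the blue cup at (314,32), matching predictions within a few pixels. I refine the ring's centre.

Run:
```python
from h import *
i=imaging.camera_info("wrist"); i["world_from_camera"]=np.load("w1.npy")
im=cv2.imread("pics/w1.png"); hsv=cv2.cvtColor(im,cv2.COLOR_BGR2HSV)
m=np.zeros(im.shape[:2],bool); m[135:210,285:362]=True
S,V=hsv[...,1],hsv[...,2]
k=((S<70)&(V>110)&m).astype(np.uint8)
c,_=cv2.findContours(k,cv2.RETR_EXTERNAL,cv2.CHAIN_APPROX_NONE)
c=max(c,key=len); h=cv2.convexHull(c); e=cv2.fitEllipse(h); print("ring ell",e, onz(i,*e[0],.028), onz(i,*e[0],.014))
H=hsv[...,0]; k=((H>100)&(H<125)&(S>130)).astype(np.uint8); k[:, :240]=0;k[110:]=0
print("blue px",np.where(k.any(0))[0][[0,-1]],np.where(k.any(1))[0][[0,-1]])
cv2.imwrite("pics/w1c.png",cv2.resize(im[130:215,280:365],None,fx=6,fy=6,interpolation=cv2.INTER_CUBIC))
to([*onz(i,*e[0],.028)[:2],0.1])
```

```text
ring ell ((322.1751708984375, 171.99176025390625), (58.49488830566406, 60.514286041259766), 173.01806640625) [ 0.45774331 -0.35872562  0.028     ] [ 0.45457615 -0.359322    0.014     ]
blue px [276 351] [ 0 73]
t 1.45 pos [ 0.4558 -0.3554  0.2307] yaw 8.01 tilt z [-0.001  0.    -1.   ] delta units [0.027 0.06  2.178]
```

View pics/w1c.png

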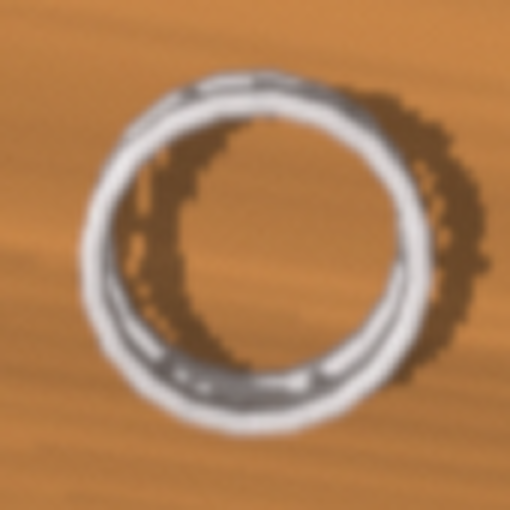

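Emit:
arm_command(deltas=[{"xyz":[0,0.035,0.6],"rot":[0,0,0]},{"xyz":[0,0,0.8],"rot":[0,0,0]},{"xyz":[0,0,0.8],"rot":[0,0,0]},{"xyz":[0,0,0.8],"rot":[0,0,0]},{"xyz":[0,0,0.5],"rot":[0,0,0]},{"xyz":[0,0,0.25],"rot":[0,0,0]},{"xyz":[0,0,0.05],"rot":[0,0,0]},{"xyz":[0,0,0],"rot":[0,0,0]},{"xyz":[0,0,0],"rot":[0,0,0]}])

```text
time_s: 2.58
eef_pos: [0.4567, -0.359, 0.0047]
eef_rot: [3.132, 0.216, 0.003]
contact_force: [-0.1, 0.5, -0.5]
opening: 0.999
```

Run:
```python
from h import *
to([0.4557,-0.3575,0.002]); print(telemetry.get_state()["contact_force"])
im=imaging.read_camera("wrist"); cv2.imwrite("pics/w2.png",im[:,:,::-1])
```

```text
t 2.58 pos [ 0.4567 -0.359   0.0047] yaw 7.9 tilt z [ 0.002 -0.002 -1.   ] delta units [-0.013 -0.027  0.045]
[-0.0646701   0.47877144 -0.53792902]
```

View pics/w2.png

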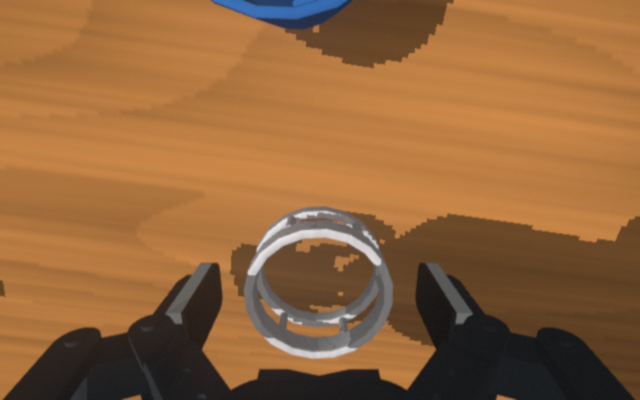

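Run:
```python
from h import *
i=imaging.camera_info("wrist"); st=telemetry.get_state()
p=st["eef_pos"].copy(); p[2]=.028; print(p,proj(i,p)); print(onz(i,319,293,.028))
```

```text
[ 0.45658508 -0.35887633  0.028     ] [318.21018881 297.52939217]
[ 0.45871816 -0.35890359  0.028     ]
```

Emit:
arm_command(deltas=[{"xyz":[0,0,0.02],"rot":[0,0,0]},{"xyz":[0,0,0],"rot":[0,0,0]},{"xyz":[0,0,0],"rot":[0,0,0]},{"xyz":[0,0,0],"rot":[0,0,0]},{"xyz":[0,0,0],"rot":[0,0,0]},{"xyz":[0,0,0],"rot":[0,0,0]}], gripper=1, force=40)

```text
time_s: 3.38
eef_pos: [0.456, -0.3584, 0.003]
eef_rot: [3.133, 0.216, 0.001]
contact_force: [-1.4, 0.5, 5.7]
opening: 0.701
```

Emit:
arm_command(deltas=[{"xyz":[0,0,-0.2],"rot":[0,0,0]},{"xyz":[0,0,-0.5],"rot":[0,0,0]},{"xyz":[0,0,-0.8],"rot":[0,0,0]},{"xyz":[0,0,-0.8],"rot":[0,0,0]},{"xyz":[0,0,-0.4],"rot":[0,0,0]},{"xyz":[0,0,0],"rot":[0,0,0]}])

```text
time_s: 4.12
eef_pos: [0.4571, -0.3592, 0.1667]
eef_rot: [3.131, 0.216, 0.006]
contact_force: [0.4, -0.6, -1.6]
opening: 0.703
```

Run:
```python
from h import *
to([0.5660,0.0173,0.16]); st=telemetry.get_state(); print(st["contact_force"],st["opening"],st["joints"])
i=imaging.camera_info("wrist");im=imaging.read_camera("wrist"); cv2.imwrite("pics/w3.png",im[:,:,::-1])
np.save("w3.npy",i["world_from_camera"])
```

```text
t 4.12 pos [ 0.4571 -0.3592  0.1667] yaw 7.9 tilt z [ 0.004 -0.003 -1.   ] delta units [ 2.661 -5.966  0.099]
[ 0.44868709 -0.5711047  -1.60321389] 0.702831500694347 [-6.66043356e-01  3.84746684e-01 -1.26573919e-01  1.05429551e+00
  1.45488385e-05  2.33760872e+00]
```

View pics/w3.png

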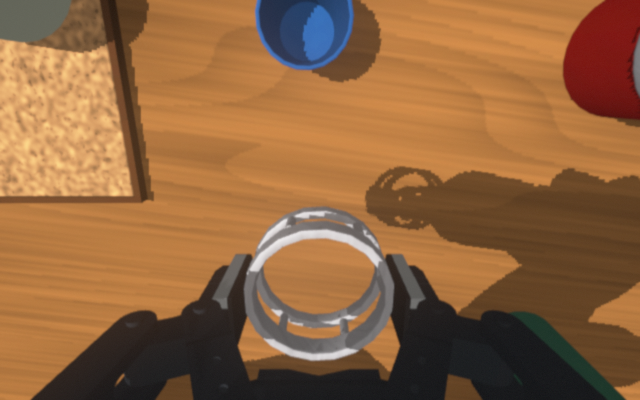

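Emit:
arm_command(deltas=[{"xyz":[0.1,-0.3,0],"rot":[0,0,0]},{"xyz":[0.25,-0.6,0],"rot":[0,0,0]},{"xyz":[0.35,-0.8,0],"rot":[0,0,0]},{"xyz":[0.4,-0.8,0],"rot":[0,0,0]},{"xyz":[0.4,-0.8,0],"rot":[0,0,0]},{"xyz":[0.4,-0.8,0],"rot":[0,0,0]},{"xyz":[0.34,-0.8,0],"rot":[0,0,0]},{"xyz":[0.25,-0.7,0],"rot":[0,0,0]},{"xyz":[0.15,-0.37,0],"rot":[0,0,0]},{"xyz":[0,0,0],"rot":[0,0,0]},{"xyz":[0,0,0],"rot":[0,0,0]}])

```text
time_s: 5.55
eef_pos: [0.562, 0.0185, 0.1629]
eef_rot: [3.134, 0.217, -0.005]
contact_force: [-0.7, -1.0, -1.6]
opening: 0.702
```

Run:
```python
from h import *
to([0.5660,0.0173,0.16]); st=telemetry.get_state(); print(st["contact_force"],st["opening"],st["joints"])
i=imaging.camera_info("wrist");im=imaging.read_camera("wrist"); cv2.imwrite("pics/w4.png",im[:,:,::-1])
np.save("w4.npy",i["world_from_camera"])
for p in ([0.5859,-0.1112,0.113],[0.546,.1458,.08]): print(proj(i,p))
```

```text
t 5.55 pos [0.562  0.0185 0.1629] yaw 7.93 tilt z [-0.003 -0.    -1.   ] delta units [0.064 0.029 0.048]
[-0.67780037 -0.9881741  -1.64261096] 0.7023833607887588 [ 3.30899099e-02  3.61719999e-01 -1.73047307e-01  1.03894671e+00
 -3.42231304e-04  3.03633760e+00]
[535.52398464 218.97200195]
[135.97288527 207.71807252]
```

View pics/w4.png

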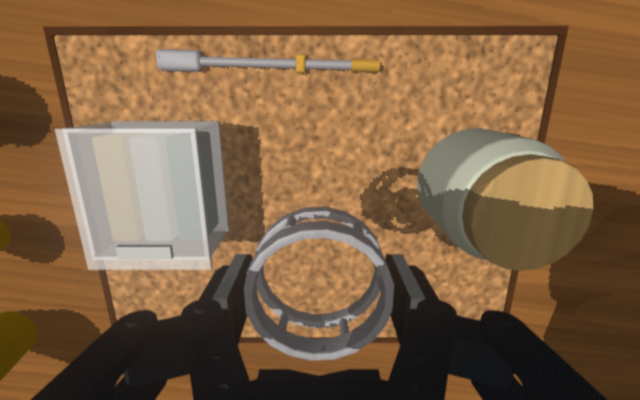

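Run:
```python
from h import *
i=imaging.camera_info("wrist"); i["world_from_camera"]=np.load("w4.npy")
im=cv2.imread("pics/w4.png"); 
cv2.imwrite("pics/w4j.png",cv2.resize(im[110:290,400:610],None,fx=3,fy=3,interpolation=cv2.INTER_CUBIC))
cv2.imwrite("pics/w4b.png",cv2.resize(im[110:290,40:250],None,fx=3,fy=3,interpolation=cv2.INTER_CUBIC))
```

```text
(no output)
```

View pics/w4j.png

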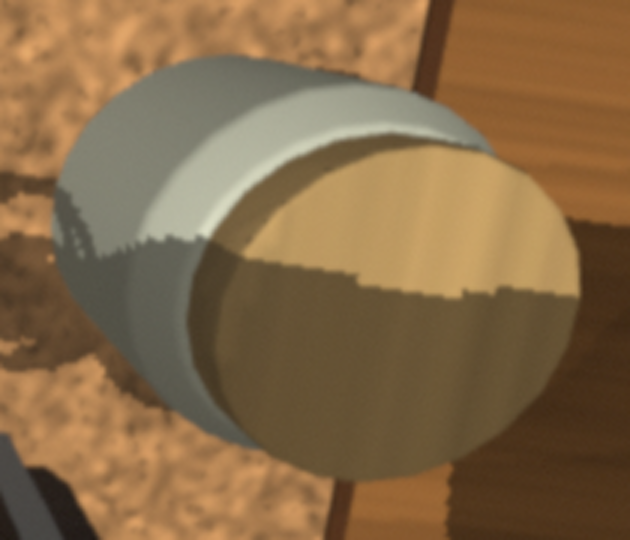

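View pics/w4b.png

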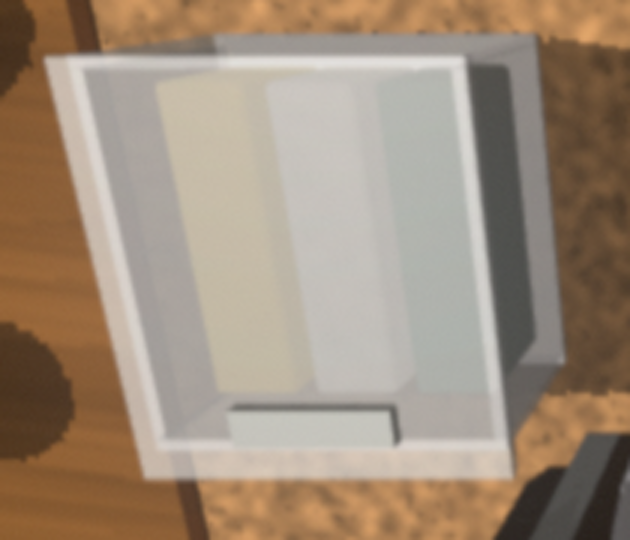

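Run:
```python
from h import *
i=imaging.camera_info("wrist"); i["world_from_camera"]=np.load("w4.npy")
px=lambda c,o:((c[0]+.5)/3-.5+o[0],(c[1]+.5)/3-.5+o[1])
cap=[(216,330),(250,243),(330,175),(420,147),(500,157),(560,210),(580,285),(560,365),(490,440),(420,470),(360,479),(290,462),(240,410)]
q=np.array([onz(i,*px(c,(400,110)),.113)[:2] for c in cap])
A=np.c_[2*q,np.ones(len(q))]; s=np.linalg.lstsq(A,(q**2).sum(1),rcond=None)[0]; print("cap centre",s[:2],"r",np.sqrt(s[2]+s[0]**2+s[1]**2), (np.linalg.norm(q-s[:2],axis=1)).round(4))
b=[onz(i,*px(c,(40,110)),.08)[:2] for c in ((45,57),(466,57),(514,478),(145,479))]
print("box",np.mean(b,0),[np.linalg.norm(b[k]-b[(k+1)%4]).round(4) for k in range(4)])
box=np.mean(b,0); d=box-s[:2]; print("dist",np.linalg.norm(d),"yaw",np.degrees(np.arctan2(-d[0],d[1])),"mid",(box+s[:2])/2)
c=[onz(i,u,v,.012)[:2] for u,v in ((46,28),(567,27))]
d=c[0]-c[1]; print("far corners",c,np.linalg.norm(d),np.degrees(np.arctan2(-d[0],d[1])))
# ring held
print("ring top at z", onz(i,320,291,.163+.025))
```

```text
cap centre [ 0.58701726 -0.10880004] r 0.03582612612239173 [0.0365 0.0363 0.0356 0.0356 0.036  0.0355 0.0356 0.0363 0.0362 0.0355
 0.0358 0.0358 0.035 ]
box [0.54924355 0.14431325] [np.float64(0.0917), np.float64(0.1032), np.float64(0.0921), np.float64(0.1035)]
dist 0.2559163791289423 yaw 8.487972971519369 mid [0.56813041 0.01775661]
far corners [array([0.65820018, 0.24660279]), array([ 0.71467861, -0.15624881])] 0.4067913802425367 7.980657469288873
ring top at z [0.56629642 0.01833566 0.188     ]
```

Emit:
arm_command(deltas=[{"xyz":[0.047,0.023,0.2],"rot":[0,0,0]},{"xyz":[0,0,0.5],"rot":[0,0,0]},{"xyz":[0,0,0.7],"rot":[0,0,0]},{"xyz":[0,0,0.5],"rot":[0,0,0]},{"xyz":[0,0,0.3],"rot":[0,0,0]},{"xyz":[0,0,0.15],"rot":[0,0,0]},{"xyz":[0,0,0.05],"rot":[0,0,0]},{"xyz":[0,0,0.02],"rot":[0,0,0]},{"xyz":[0,0,0],"rot":[0,0,0]},{"xyz":[0,0,0],"rot":[0,0,0]}])

```text
time_s: 6.85
eef_pos: [0.5669, 0.0175, 0.0195]
eef_rot: [3.134, 0.216, 0.002]
contact_force: [0.1, -1.5, -0.2]
opening: 0.707
```

Run:
```python
from h import *
to([0.565,0.0175,0.015]); st=telemetry.get_state(); print(st["contact_force"],st["opening"])
```

```text
t 6.85 pos [0.5669 0.0175 0.0195] yaw 7.9 tilt z [ 0.001  0.    -1.   ] delta units [-0.032 -0.005  0.076]
[ 0.0638466  -1.4817505  -0.15378572] 0.7074427064293333
```

Emit:
arm_command(deltas=[{"xyz":[-0.02,0,0.03],"rot":[0,0,0]},{"xyz":[0,0,0],"rot":[0,0,0]}])

```text
time_s: 7.1
eef_pos: [0.5649, 0.0173, 0.017]
eef_rot: [-3.134, -0.216, 0.001]
contact_force: [-0.6, 0.4, -1.3]
opening: 0.706
```

Emit:
arm_command(deltas=[{"xyz":[0,0,0],"rot":[0,0,0]}])

```text
time_s: 7.22
eef_pos: [0.5651, 0.0172, 0.0171]
eef_rot: [3.134, 0.216, -0.0]
contact_force: [0.1, 0.4, -1.6]
opening: 0.703
```

Not yet touching; I go 1.5 mm lower.

Emit:
arm_command(deltas=[{"xyz":[0,0,0.025],"rot":[0,0,0]},{"xyz":[0,0,0],"rot":[0,0,0]},{"xyz":[0,0,0],"rot":[0,0,0]}])

```text
time_s: 7.6
eef_pos: [0.5652, 0.0172, 0.0156]
eef_rot: [3.134, 0.216, -0.0]
contact_force: [0.2, -0.6, -0.5]
opening: 0.702
```

Emit:
arm_command(deltas=[{"xyz":[0,0,0],"rot":[0,0,0]},{"xyz":[0,0,0],"rot":[0,0,0]},{"xyz":[0,0,0],"rot":[0,0,0]},{"xyz":[0,0,0],"rot":[0,0,0]},{"xyz":[0,0,-0.2],"rot":[0,0,0]},{"xyz":[0,0,-0.5],"rot":[0,0,0]},{"xyz":[0,0,-0.8],"rot":[0,0,0]},{"xyz":[0,0,-0.9],"rot":[0,0,0]},{"xyz":[0,0,-0.6],"rot":[0,0,0]},{"xyz":[0,0,0],"rot":[0,0,0]}], gripper=-1)

```text
time_s: 8.85
eef_pos: [0.5678, 0.0173, 0.2002]
eef_rot: [3.134, 0.216, 0.013]
contact_force: [-0.3, -0.0, -0.4]
opening: 1.003
```

Run:
```python
from h import *
to([0.5882,0.3306,0.2]); st=telemetry.get_state(); print(st["contact_force"],st["opening"])
i=imaging.camera_info("wrist");im=imaging.read_camera("wrist"); cv2.imwrite("pics/w5.png",im[:,:,::-1]); np.save("w5.npy",i["world_from_camera"])
im=imaging.read_camera("top"); cv2.imwrite("pics/t5.png",im[:,:,::-1])
```

```text
t 8.85 pos [0.5678 0.0173 0.2002] yaw 7.9 tilt z [ 0.008  0.    -1.   ] delta units [ 1.054 -5.125  0.008]
[-0.25140042 -0.01891024 -0.43545923] 1.003355601756461
```

View pics/w5.png

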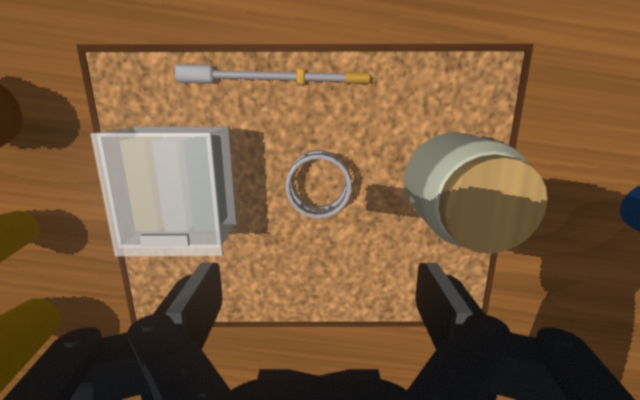

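Run:
```python
from h import *
im=cv2.imread("pics/w5.png")
a=cv2.resize(im[140:230,275:365],None,fx=5,fy=5,interpolation=cv2.INTER_CUBIC)
b=cv2.resize(im[125:265,395:555],None,fx=3,fy=3,interpolation=cv2.INTER_CUBIC)
c=np.zeros((450,930,3),np.uint8); c[:450,:450]=a; c[:420,450:930]=b; cv2.imwrite("pics/w5c.png",cv2.resize(c,None,fx=.85,fy=.85))
```

```text
(no output)
```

View pics/w5c.png

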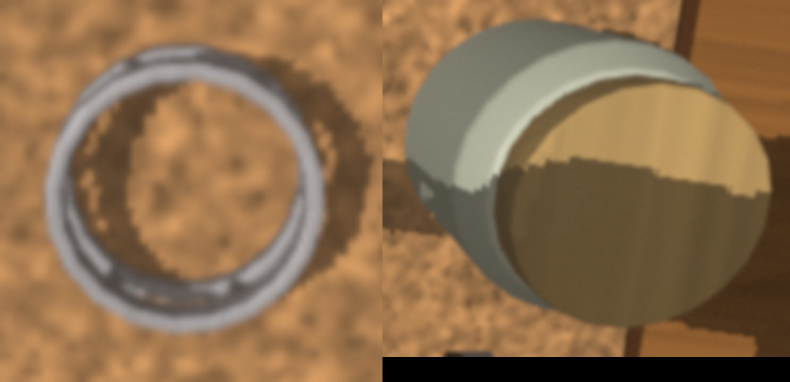

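Run:
```python
from h import *
i=imaging.camera_info("wrist"); i["world_from_camera"]=np.load("w5.npy")
r=onz(i,318.2,186.1,.040)[:2]; j=onz(i,496,205,.113)[:2]
b=[onz(i,u,v,.08)[:2] for u,v in ((94,134),(213,133),(221,255),(116,255))]; box=np.mean(b,0)
m=(j+box)/2; a=np.radians(7.95); ex=np.array([np.cos(a),np.sin(a)]);ey=np.array([-ex[1],ex[0]])
print("ring",r,"jar",j,"box",box,"mid",m,np.linalg.norm(j-box)); print("ring-mid in tray",(r-m)@ex,(r-m)@ey)
# top view
t=imaging.camera_info("top"); im=cv2.imread("pics/t5.png")
p=proj(t,[.567,.0175,.04]); print(p); x,y=int(p[0])-20,int(p[1])-20
cv2.imwrite("pics/t5c.png",cv2.resize(im[y:y+40,x:x+40],None,fx=10,fy=10,interpolation=cv2.INTER_CUBIC)); print(x,y)
```

```text
ring [0.56559388 0.01703465] jar [ 0.58828606 -0.1082693 ] box [0.54908967 0.14335646] mid [0.56868787 0.01754358] 0.2546603234750132
ring-mid in tray -0.0031346369563349983 -7.61141447982448e-05
[328.88690258 190.42399402]
308 170
```

View pics/t5c.png

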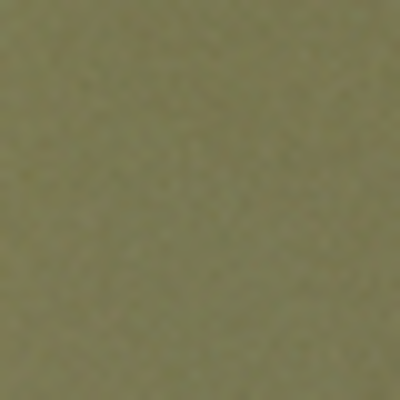

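Emit:
arm_command(deltas=[{"xyz":[0,0,0],"rot":[0,0,-1]},{"xyz":[0,0,0],"rot":[0,0,-1]},{"xyz":[0,0,0],"rot":[0,0,-1]},{"xyz":[0,0,0],"rot":[0,0,-1]},{"xyz":[0,0,0],"rot":[0,0,-1]},{"xyz":[0,0,0],"rot":[0,0,-1]},{"xyz":[0,0,0],"rot":[0,0,-1]},{"xyz":[0,0,0],"rot":[0,0,-1]},{"xyz":[0,0,0],"rot":[0,0,-1]},{"xyz":[0,0,0],"rot":[0,0,-1]},{"xyz":[0,0,0],"rot":[0,0,-1]},{"xyz":[0,0,0],"rot":[0,0,-1]}])

```text
time_s: 10.45
eef_pos: [0.5638, 0.0172, 0.1937]
eef_rot: [-2.403, -2.02, 0.005]
contact_force: [0.1, 0.7, 0.3]
opening: 1.004
```

Emit:
arm_command(deltas=[{"xyz":[0,0,0],"rot":[0,0,-1]},{"xyz":[0,0,0],"rot":[0,0,-1]},{"xyz":[0,0,0],"rot":[0,0,-1]},{"xyz":[0,0,0],"rot":[0,0,0]}])

```text
time_s: 10.95
eef_pos: [0.564, 0.0172, 0.194]
eef_rot: [-2.063, -2.366, 0.004]
contact_force: [-0.4, 0.1, 0.7]
opening: 1.004
```

Run:
```python
from h import *
to([0.5882,0.3306,0.2]); print(telemetry.get_state()["joints"].round(3))
```

```text
t 10.95 pos [0.564  0.0172 0.194 ] yaw 97.83 tilt z [-0.003 -0.    -1.   ] delta units [ 5.12   1.11  -0.102]
[ 0.031  0.347 -0.111  1.116 -0.     1.465]
```

Emit:
arm_command(deltas=[{"xyz":[0.4,0.1,0],"rot":[0,0,0]},{"xyz":[0.8,0.16,0],"rot":[0,0,0]},{"xyz":[0.9,0.2,0],"rot":[0,0,0]},{"xyz":[0.9,0.2,0],"rot":[0,0,0]},{"xyz":[0.9,0.2,0],"rot":[0,0,0]},{"xyz":[0.8,0.15,0],"rot":[0,0,0]},{"xyz":[0.42,0.1,0],"rot":[0,0,0]},{"xyz":[0,0,0],"rot":[0,0,0]},{"xyz":[0,0,0],"rot":[0,0,0]}])

```text
time_s: 12.08
eef_pos: [0.5884, 0.3298, 0.1948]
eef_rot: [-2.064, -2.368, 0.003]
contact_force: [0.1, 0.2, 0.5]
opening: 1.002
```

Run:
```python
from h import *
to([0.5882,0.3306,0.045]); print(telemetry.get_state()["joints"].round(3))
i=imaging.camera_info("wrist");im=imaging.read_camera("wrist"); cv2.imwrite("pics/w6.png",im[:,:,::-1]); np.save("w6.npy",i["world_from_camera"])
im=imaging.read_camera("top"); cv2.imwrite("pics/t6.png",im[:,:,::-1]); im=im[:,:,::-1]
cv2.imwrite("pics/t6c.png",cv2.resize(im[150:230,255:405],None,fx=5,fy=5,interpolation=cv2.INTER_CUBIC))
print(proj(i,[.5882,.3306,.088]))
```

```text
t 12.07 pos [0.5884 0.3298 0.1948] yaw 97.84 tilt z [-0.002 -0.001 -1.   ] delta units [0.017 0.003 2.496]
[ 5.110e-01  5.390e-01  2.050e-01  1.240e+00 -1.000e-03  1.945e+00]
[317.70069761 197.74733668]
```

View pics/w6.png

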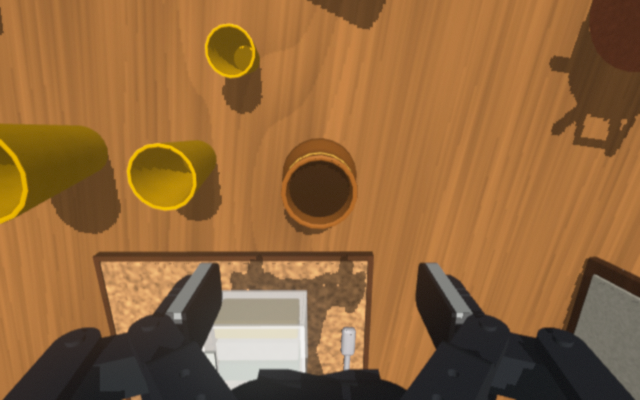

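View pics/t6c.png

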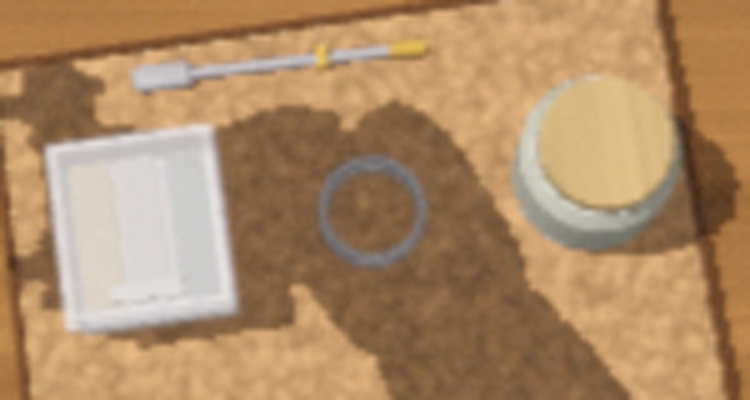

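Run:
```python
from h import *
t=imaging.camera_info("top"); P=lambda c,z: onz(t,(c[0]+.5)/5-.5+255,(c[1]+.5)/5-.5+150,z)[:2]
r=P((373,210.5),.038); j=P((607.5,142),.113); box=np.mean([P(c,.08) for c in ((46,146),(213,126),(240,318),(68,332))],0)
m=(j+box)/2; a=np.radians(7.95); ex=np.array([np.cos(a),np.sin(a)]);ey=np.array([-ex[1],ex[0]])
print("ring",r,"jar",j,"box",box,"mid",m,np.linalg.norm(j-box),"ring-mid",(r-m)@ex,(r-m)@ey)
i=imaging.camera_info("wrist"); i["world_from_camera"]=np.load("w6.npy")
im=cv2.imread("pics/w6.png"); cv2.imwrite("pics/w6c.png",cv2.resize(im[130:240,270:370],None,fx=5,fy=5,interpolation=cv2.INTER_CUBIC))
```

```text
ring [0.56362995 0.0166069 ] jar [ 0.58624049 -0.11044969] box [0.5451507 0.1455543] mid [0.5656956  0.01755231] 0.2592805699833018 ring-mid -0.002176548628942805 -0.0006506279344335559
```

View pics/w6c.png

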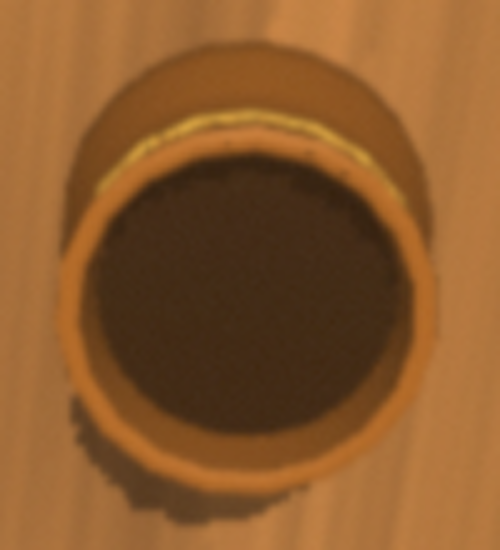

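Emit:
arm_command(deltas=[{"xyz":[0.05,0,0.4],"rot":[0,0,0]},{"xyz":[0,0,0.7],"rot":[0,0,0]},{"xyz":[0,0,0.7],"rot":[0,0,0]},{"xyz":[0,0,0.5],"rot":[0,0,0]},{"xyz":[0,0,0.25],"rot":[0,0,0]},{"xyz":[0,0,0.06],"rot":[0,0,0]},{"xyz":[0,0,0],"rot":[0,0,0]},{"xyz":[0,0,0],"rot":[0,0,0]}])

```text
time_s: 13.18
eef_pos: [0.5896, 0.3342, 0.0406]
eef_rot: [2.063, 2.368, 0.004]
contact_force: [-0.4, 0.4, -0.1]
opening: 0.997
```

Run:
```python
from h import *
to([0.5882,0.333,0.038]); 
i=imaging.camera_info("wrist");im=imaging.read_camera("wrist"); cv2.imwrite("pics/w7.png",im[:,:,::-1]); np.save("w7.npy",i["world_from_camera"])
print(proj(i,[.5882,.333,.088]))
```

```text
t 13.18 pos [0.5896 0.3342 0.0406] yaw 97.89 tilt z [ 0.002  0.001 -1.   ] delta units [-0.017 -0.026  0.043]
[312.04267232 338.93115888]
```

View pics/w7.png

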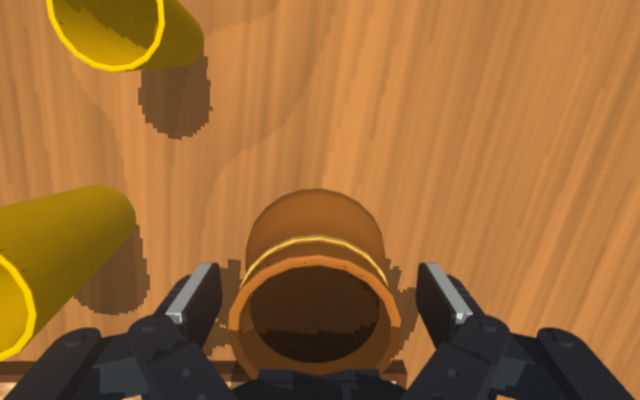

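Run:
```python
from h import *
i=imaging.camera_info("wrist"); i["world_from_camera"]=np.load("w7.npy")
q=np.array([onz(i,*c,.088)[:2] for c in ((316,257),(262,274),(370,274),(236,300),(396,300),(230,322),(402,322),(235,350),(397,350))])
A=np.c_[2*q,np.ones(len(q))]; s=np.linalg.lstsq(A,(q**2).sum(1),rcond=None)[0]; print(s[:2],np.sqrt(s[2]+s[0]**2+s[1]**2)); print(q.round(4)[0])
```

```text
[0.58927211 0.33516929] 0.028640753616113502
[0.5854 0.3635]
```

Emit:
arm_command(deltas=[{"xyz":[0,0,0.02],"rot":[0,0,0]},{"xyz":[0,0,0],"rot":[0,0,0]},{"xyz":[0,0,0],"rot":[0,0,0]},{"xyz":[0,0,0],"rot":[0,0,0]},{"xyz":[0,0,0],"rot":[0,0,0]},{"xyz":[0,0,0],"rot":[0,0,0]}], gripper=1, force=40)

```text
time_s: 13.98
eef_pos: [0.5885, 0.3339, 0.0391]
eef_rot: [-2.063, -2.369, -0.001]
contact_force: [-1.2, -0.2, 5.4]
opening: 0.708
```

Emit:
arm_command(deltas=[{"xyz":[0,0,-0.1],"rot":[0,0,0]},{"xyz":[0,0,-0.4],"rot":[0,0,0]},{"xyz":[0,0,-0.7],"rot":[0,0,0]},{"xyz":[0,0,-0.7],"rot":[0,0,0]},{"xyz":[0,0,-0.4],"rot":[0,0,0]},{"xyz":[0,0,0],"rot":[0,0,0]},{"xyz":[0,0,0],"rot":[0,0,0]}])

```text
time_s: 14.85
eef_pos: [0.5878, 0.3332, 0.1743]
eef_rot: [-2.063, -2.369, 0.004]
contact_force: [-0.2, -0.6, -1.8]
opening: 0.704
```

Run:
```python
from h import *
to([0.5648,0.017,0.18]); st=telemetry.get_state(); print(st["contact_force"],st["opening"])
i=imaging.camera_info("wrist");im=imaging.read_camera("wrist"); cv2.imwrite("pics/w8.png",im[:,:,::-1]); np.save("w8.npy",i["world_from_camera"])
im=imaging.read_camera("scene"); cv2.imwrite("pics/s8.png",im[:,:,::-1])
```

```text
t 14.85 pos [0.5878 0.3332 0.1743] yaw 97.9 tilt z [-0.002 -0.001 -1.   ] delta units [-5.168 -1.104 -0.089]
[-0.23031782 -0.56249968 -1.7538529 ] 0.7038272977899649
```

View pics/w8.png

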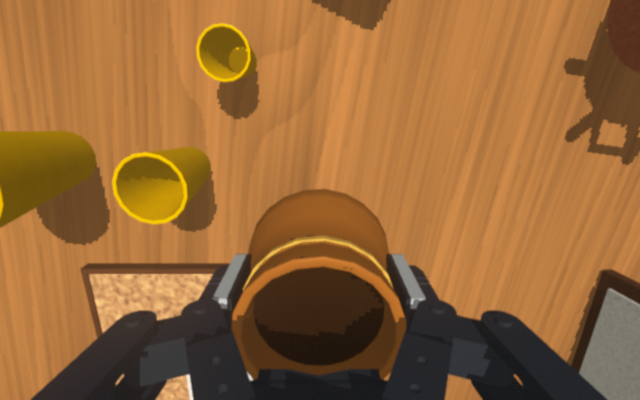

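View pics/s8.png

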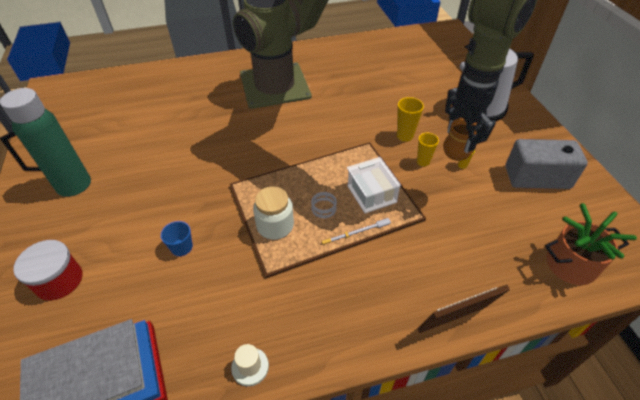

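Emit:
arm_command(deltas=[{"xyz":[-0.3,-0.06,0],"rot":[0,0,0]},{"xyz":[-0.7,-0.15,0],"rot":[0,0,0]},{"xyz":[-0.8,-0.17,0],"rot":[0,0,0]},{"xyz":[-0.8,-0.17,0],"rot":[0,0,0]},{"xyz":[-0.8,-0.17,0],"rot":[0,0,0]},{"xyz":[-0.8,-0.17,0],"rot":[0,0,0]},{"xyz":[-0.6,-0.13,0],"rot":[0,0,0]},{"xyz":[-0.37,-0.08,0],"rot":[0,0,0]},{"xyz":[0,0,0],"rot":[0,0,0]},{"xyz":[0,0,0],"rot":[0,0,0]}])

```text
time_s: 16.2
eef_pos: [0.5652, 0.0172, 0.1755]
eef_rot: [-2.063, -2.368, 0.0]
contact_force: [0.1, 0.5, -1.9]
opening: 0.705
```

Run:
```python
from h import *
to([0.5648,0.017,0.068]); st=telemetry.get_state(); print(st["contact_force"],st["opening"])
i=imaging.camera_info("wrist");im=imaging.read_camera("wrist"); cv2.imwrite("pics/w9.png",im[:,:,::-1]); np.save("w9.npy",i["world_from_camera"])
```

```text
t 16.2 pos [0.5652 0.0172 0.1755] yaw 97.87 tilt z [-0.001  0.    -1.   ] delta units [-0.002 -0.007  1.792]
[ 0.12443948  0.54522221 -1.85068091] 0.7054886406777422
```

View pics/w9.png

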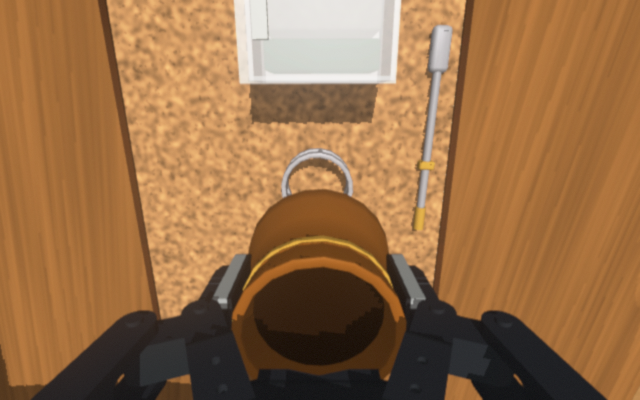

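Emit:
arm_command(deltas=[{"xyz":[0,0,0.3],"rot":[0,0,0]},{"xyz":[0,0,0.5],"rot":[0,0,0]},{"xyz":[0,0,0.5],"rot":[0,0,0]},{"xyz":[0,0,0.25],"rot":[0,0,0]},{"xyz":[0,0,0.12],"rot":[0,0,0]},{"xyz":[0,0,0.05],"rot":[0,0,0]},{"xyz":[0,0,0],"rot":[0,0,0]},{"xyz":[0,0,0],"rot":[0,0,0]}])

```text
time_s: 17.25
eef_pos: [0.5665, 0.0173, 0.0734]
eef_rot: [2.062, 2.368, 0.002]
contact_force: [-0.7, -0.7, -2.7]
opening: 0.707
```

Emit:
arm_command(deltas=[{"xyz":[0,0,0.035],"rot":[0,0,0]},{"xyz":[0,0,0],"rot":[0,0,0]},{"xyz":[0,0,0],"rot":[0,0,0]}])

```text
time_s: 17.62
eef_pos: [0.5658, 0.0173, 0.0705]
eef_rot: [2.063, 2.369, 0.0]
contact_force: [-0.2, -0.4, -0.9]
opening: 0.707
```

Emit:
arm_command(deltas=[{"xyz":[0,0,0.03],"rot":[0,0,0]},{"xyz":[0,0,0],"rot":[0,0,0]},{"xyz":[0,0,0],"rot":[0,0,0]}])

```text
time_s: 18.0
eef_pos: [0.5657, 0.0173, 0.069]
eef_rot: [2.063, 2.369, 0.0]
contact_force: [-1.7, -0.8, 4.0]
opening: 0.704
```

Run:
```python
from h import *
i=imaging.camera_info("wrist");im=imaging.read_camera("wrist"); cv2.imwrite("pics/w10.png",im[:,:,::-1])
im=imaging.read_camera("scene")[:,:,::-1]; cv2.imwrite("pics/s10.png",cv2.resize(im[120:280,230:430],None,fx=3.5,fy=3.5,interpolation=cv2.INTER_CUBIC))
```

```text
(no output)
```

View pics/s10.png

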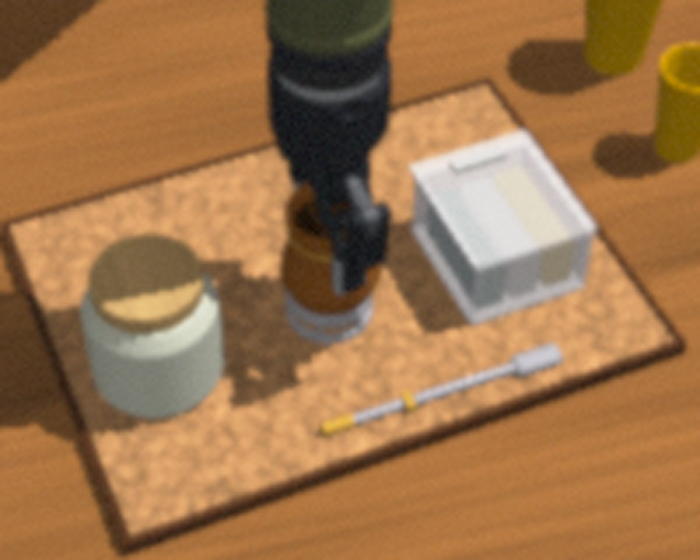

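Emit:
arm_command(deltas=[{"xyz":[0,0,0],"rot":[0,0,0]},{"xyz":[0,0,0],"rot":[0,0,0]},{"xyz":[0,0,0],"rot":[0,0,0]},{"xyz":[0,0,0],"rot":[0,0,0]},{"xyz":[0,0,-0.15],"rot":[0,0,0]},{"xyz":[0,0,-0.4],"rot":[0,0,0]},{"xyz":[0,0,-0.7],"rot":[0,0,0]},{"xyz":[0,0,-0.8],"rot":[0,0,0]},{"xyz":[0,0,-0.4],"rot":[0,0,0]},{"xyz":[0,0,0],"rot":[0,0,0]}], gripper=-1)

```text
time_s: 19.35
eef_pos: [0.5676, 0.0174, 0.2187]
eef_rot: [2.06, 2.366, 0.006]
contact_force: [-0.3, 0.3, -0.8]
opening: 1.003
```

Run:
```python
from h import *
to([0.5818,-0.3311,0.18])
i=imaging.camera_info("wrist");im=imaging.read_camera("wrist"); cv2.imwrite("pics/w11.png",im[:,:,::-1])
```

```text
t 19.35 pos [0.5676 0.0174 0.2187] yaw 97.9 tilt z [ 0.006  0.    -1.   ] delta units [-5.785 -0.568  0.645]
```

View pics/w11.png

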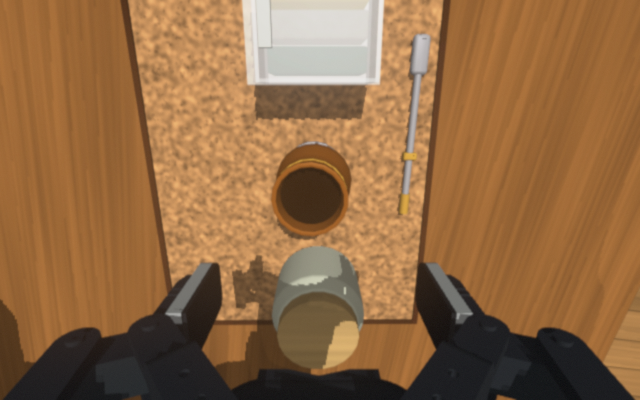

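Run:
```python
from h import *
im=imaging.read_camera("wrist")[:,:,::-1]; i=imaging.camera_info("wrist")
cv2.imwrite("pics/w12c.png",cv2.resize(im[120:260,250:380],None,fx=4.2,fy=4.2,interpolation=cv2.INTER_CUBIC))
to([0.5818,-0.3311,0.18])
for p in ([.5648,.017,.04],[.5648,.017,.117],[.5648,.017,.057]): print(p,proj(i,p))
```

```text
t 19.45 pos [0.5656 0.0173 0.2156] yaw 97.9 tilt z [ 0. -0. -1.] delta units [-5.789 -0.53   0.593]
[0.5648, 0.017, 0.04] [316.99321256 177.81892664]
[0.5648, 0.017, 0.117] [316.51262929 202.52682651]
[0.5648, 0.017, 0.057] [316.90670638 182.2664096 ]
```

View pics/w12c.png

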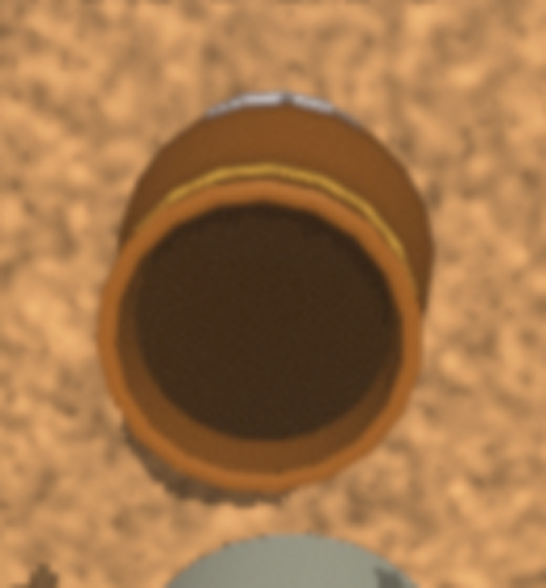

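Run:
```python
from h import *
im=imaging.read_camera("scene")[:,:,::-1]; i=imaging.camera_info("scene")
cv2.imwrite("pics/s12c.png",cv2.resize(im[160:230,290:360],None,fx=8,fy=8,interpolation=cv2.INTER_CUBIC))
for p in ([.5648,.017,.012],[.5648,.017,.04],[.5648,.017,.117],[.5648,.017,.057]): print(p,(proj(i,p)-[290,160])*8)
```

```text
[0.5648, 0.017, 0.012] [266.80515236 385.08834062]
[0.5648, 0.017, 0.04] [266.50235691 326.75654851]
[0.5648, 0.017, 0.117] [265.60406947 153.70666679]
[0.5648, 0.017, 0.057] [266.31257716 290.19657707]
```

View pics/s12c.png

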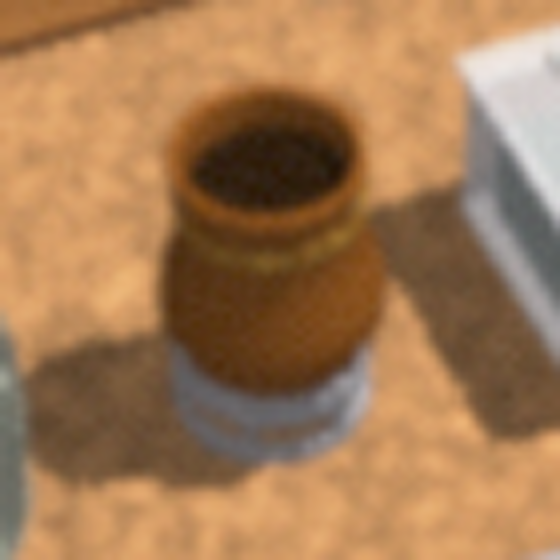

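The gourd is seated but leans about 3° towards the robot: its mouth centre is at (311.6,200) where (316.5,202) was expected. I will regrip it, lift it slightly, shift 1.5 mm and set it down without pressing.

Emit:
arm_command(deltas=[{"xyz":[0,0,0.4],"rot":[0,0,0]},{"xyz":[0,0,0.7],"rot":[0,0,0]},{"xyz":[0,0,0.7],"rot":[0,0,0]},{"xyz":[0,0,0.4],"rot":[0,0,0]},{"xyz":[0,0,0.2],"rot":[0,0,0]},{"xyz":[0,0,0.05],"rot":[0,0,0]},{"xyz":[0,0,0],"rot":[0,0,0]},{"xyz":[0,0,0],"rot":[0,0,0]}])

```text
time_s: 20.5
eef_pos: [0.5668, 0.0173, 0.0698]
eef_rot: [2.062, 2.368, 0.002]
contact_force: [0.5, 0.7, 0.3]
opening: 1.002
```

Emit:
arm_command(deltas=[{"xyz":[0,0,0],"rot":[0,0,0]},{"xyz":[0,0,0],"rot":[0,0,0]},{"xyz":[0,0,0],"rot":[0,0,0]},{"xyz":[0,0,0],"rot":[0,0,0]},{"xyz":[0,0,0],"rot":[0,0,0]}], gripper=1, force=25)

```text
time_s: 21.12
eef_pos: [0.5655, 0.0172, 0.0696]
eef_rot: [2.063, 2.369, -0.0]
contact_force: [-2.8, -0.2, 5.2]
opening: 0.709
```

Emit:
arm_command(deltas=[{"xyz":[0,0,-0.05],"rot":[0,0,0]},{"xyz":[0,0,-0.05],"rot":[0,0,0]},{"xyz":[0,0,0],"rot":[0,0,0]},{"xyz":[0,0,0],"rot":[0,0,0]}])

```text
time_s: 21.62
eef_pos: [0.5657, 0.0174, 0.0745]
eef_rot: [-2.063, -2.369, 0.0]
contact_force: [-0.2, 0.7, -1.4]
opening: 0.712
```

Run:
```python
from h import *
i=imaging.camera_info("wrist");im=imaging.read_camera("wrist"); cv2.imwrite("pics/w13.png",im[:,:,::-1])
to([.565,.017,.069]); print(telemetry.get_state()["contact_force"])
im=imaging.read_camera("scene")[:,:,::-1]
cv2.imwrite("pics/s13c.png",cv2.resize(im[160:230,290:360],None,fx=8,fy=8,interpolation=cv2.INTER_CUBIC))
```

```text
t 21.68 pos [0.5657 0.0173 0.0745] yaw 97.9 tilt z [-0.  0. -1.] delta units [-0.004 -0.012  0.092]
[-0.41259804 -0.16301538 -0.74870606]
```

View pics/w13.png

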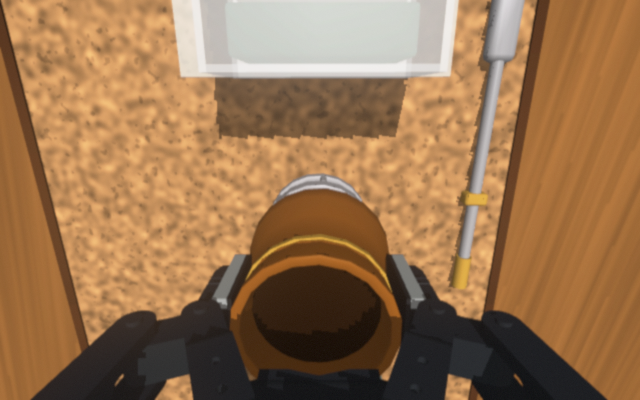

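View pics/s13c.png

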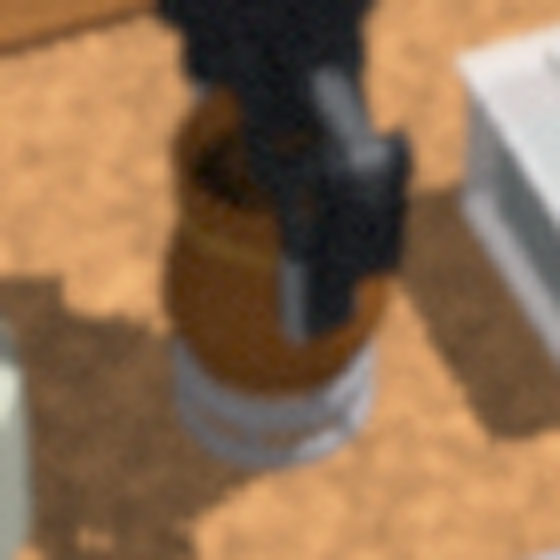

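Emit:
arm_command(deltas=[{"xyz":[0,-0.015,0.03],"rot":[0,0,0]},{"xyz":[0,0,0.03],"rot":[0,0,0]},{"xyz":[0,0,0],"rot":[0,0,0]},{"xyz":[0,0,0],"rot":[0,0,0]}])

```text
time_s: 22.22
eef_pos: [0.5649, 0.0172, 0.0711]
eef_rot: [-2.063, -2.369, 0.0]
contact_force: [0.1, 0.6, -1.6]
opening: 0.708
```

Emit:
arm_command(deltas=[{"xyz":[0,0,0.015],"rot":[0,0,0]},{"xyz":[0,0,0],"rot":[0,0,0]},{"xyz":[0,0,0],"rot":[0,0,0]}])

```text
time_s: 22.6
eef_pos: [0.565, 0.0172, 0.0703]
eef_rot: [2.063, 2.369, 0.0]
contact_force: [0.1, 0.2, -1.8]
opening: 0.711
```

Emit:
arm_command(deltas=[{"xyz":[0,0,0.02],"rot":[0,0,0]},{"xyz":[0,0,0],"rot":[0,0,0]},{"xyz":[0,0,0],"rot":[0,0,0]}])

```text
time_s: 22.98
eef_pos: [0.5653, 0.0172, 0.0697]
eef_rot: [2.063, 2.369, 0.001]
contact_force: [-1.7, -0.4, 6.1]
opening: 0.704
```

Emit:
arm_command(deltas=[{"xyz":[0,0,-0.03],"rot":[0,0,0]},{"xyz":[0,-0.02,0],"rot":[0,0,0]},{"xyz":[0,0,0.015],"rot":[0,0,0]},{"xyz":[0,0,0],"rot":[0,0,0]},{"xyz":[0,0,0],"rot":[0,0,0]}])

```text
time_s: 23.6
eef_pos: [0.5642, 0.0171, 0.0701]
eef_rot: [2.063, 2.369, 0.001]
contact_force: [1.7, 0.1, 2.1]
opening: 0.708
```

Emit:
arm_command(deltas=[{"xyz":[0,0,0.01],"rot":[0,0,0]},{"xyz":[0,0,0],"rot":[0,0,0]},{"xyz":[0,0,0],"rot":[0,0,0]}])

```text
time_s: 23.98
eef_pos: [0.5643, 0.0171, 0.0698]
eef_rot: [2.063, 2.368, 0.002]
contact_force: [1.4, 0.3, 4.4]
opening: 0.709
```

Emit:
arm_command(deltas=[{"xyz":[0,0,-0.02],"rot":[0,0,0]},{"xyz":[0,0.01,0],"rot":[0,0,0]},{"xyz":[0,0,0.01],"rot":[0,0,0]},{"xyz":[0,0,0],"rot":[0,0,0]},{"xyz":[0,0,0],"rot":[0,0,0]}])

```text
time_s: 24.6
eef_pos: [0.5635, 0.017, 0.0698]
eef_rot: [-2.063, -2.368, 0.002]
contact_force: [-2.0, -0.5, 3.8]
opening: 0.704
```

Emit:
arm_command(deltas=[{"xyz":[0,0,-0.008],"rot":[0,0,0]},{"xyz":[0,0,0],"rot":[0,0,0]},{"xyz":[0,0,0],"rot":[0,0,0]}])

```text
time_s: 24.98
eef_pos: [0.5637, 0.0171, 0.07]
eef_rot: [-2.063, -2.368, 0.001]
contact_force: [-1.9, -1.1, -0.1]
opening: 0.707
```

Emit:
arm_command(deltas=[{"xyz":[0,0,0],"rot":[0,0,0]},{"xyz":[0,0,0],"rot":[0,0,0]},{"xyz":[0,0,0],"rot":[0,0,0]},{"xyz":[0,0,0],"rot":[0,0,0]},{"xyz":[0,0,-0.15],"rot":[0,0,0]},{"xyz":[0,0,-0.4],"rot":[0,0,0]},{"xyz":[0,0,-0.7],"rot":[0,0,0]},{"xyz":[0,0,-0.8],"rot":[0,0,0]},{"xyz":[0,0,-0.4],"rot":[0,0,0]},{"xyz":[0,0,0],"rot":[0,0,0]},{"xyz":[0,0,0],"rot":[0,0,0]}], gripper=-1)

```text
time_s: 26.35
eef_pos: [0.5638, 0.0171, 0.2168]
eef_rot: [-2.063, -2.369, 0.001]
contact_force: [-0.2, 0.4, -0.1]
opening: 1.003
```

Run:
```python
from h import *
i=imaging.camera_info("wrist");im=imaging.read_camera("wrist")[:,:,::-1]
cv2.imwrite("pics/w14c.png",cv2.resize(im[120:260,250:380],None,fx=4.2,fy=4.2,interpolation=cv2.INTER_CUBIC))
to([0.5818,-0.3311,0.18])
for p in ([.5648,.017,.04],[.5648,.017,.117],[.5648,.017,.057]): print(p,proj(i,p))
im=imaging.read_camera("scene")[:,:,::-1]
cv2.imwrite("pics/s14c.png",cv2.resize(im[160:230,290:360],None,fx=8,fy=8,interpolation=cv2.INTER_CUBIC))
```

```text
t 26.4 pos [0.5634 0.0171 0.2162] yaw 97.9 tilt z [-0.002 -0.    -1.   ] delta units [-5.791 -0.492  0.603]
[0.5648, 0.017, 0.04] [319.02808166 177.56166418]
[0.5648, 0.017, 0.117] [319.04268483 202.06892978]
[0.5648, 0.017, 0.057] [319.03071253 181.97683831]
```

View pics/w14c.png

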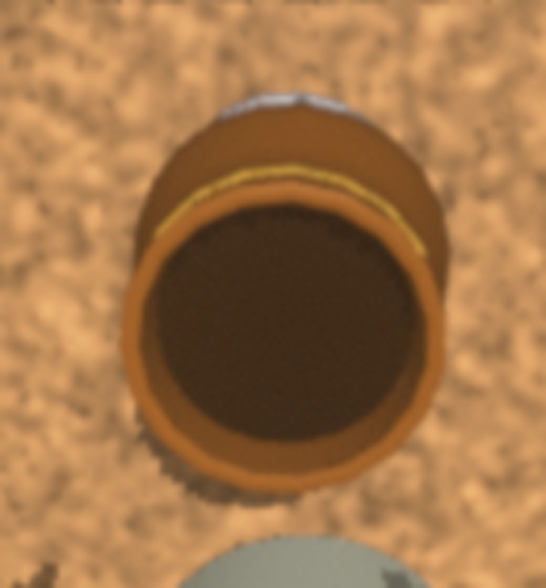

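View pics/s14c.png

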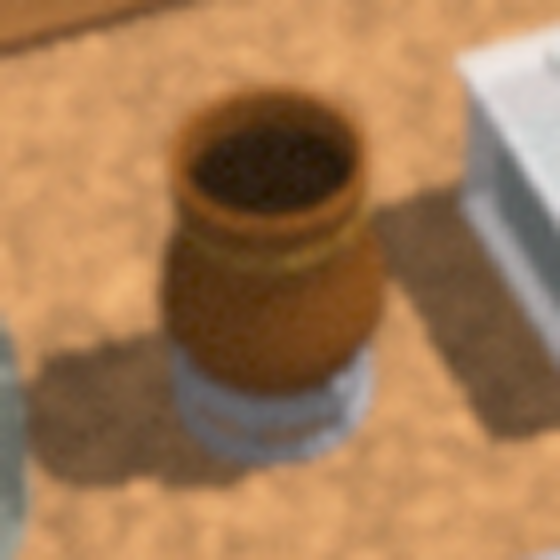

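The lean is down to about 1.3° and the gourd is seated. Next is the wide blue cup.

Emit:
arm_command(deltas=[{"xyz":[-0.4,-0.03,0],"rot":[0,0,0]},{"xyz":[-0.8,-0.06,0],"rot":[0,0,0]},{"xyz":[-0.9,-0.08,0],"rot":[0,0,0]},{"xyz":[-0.9,-0.08,0],"rot":[0,0,0]},{"xyz":[-0.9,-0.08,0],"rot":[0,0,0]},{"xyz":[-0.9,-0.08,0],"rot":[0,0,0]},{"xyz":[-0.6,-0.05,0],"rot":[0,0,0]},{"xyz":[-0.39,-0.03,0],"rot":[0,0,0]},{"xyz":[0,0,0],"rot":[0,0,1]},{"xyz":[0,0,0],"rot":[0,0,1]},{"xyz":[0,0,0],"rot":[0,0,1]},{"xyz":[0,0,0],"rot":[0,0,1]}])

```text
time_s: 27.95
eef_pos: [0.5822, -0.3307, 0.2155]
eef_rot: [-2.512, -1.882, 0.002]
contact_force: [1.3, 0.5, -1.1]
opening: 1.001
```

Emit:
arm_command(deltas=[{"xyz":[0,0,0],"rot":[0,0,1]},{"xyz":[0,0,0],"rot":[0,0,1]},{"xyz":[0,0,0],"rot":[0,0,1]},{"xyz":[0,0,0],"rot":[0,0,1]},{"xyz":[0,0,0],"rot":[0,0,1]},{"xyz":[0,0,0],"rot":[0,0,1]},{"xyz":[0,0,0],"rot":[0,0,1]},{"xyz":[0,0,0],"rot":[0,0,1]},{"xyz":[0,0,0],"rot":[0,0,1]},{"xyz":[0,0,0],"rot":[0,0,1]},{"xyz":[0,0,0],"rot":[0,0,1]},{"xyz":[0,0,0],"rot":[0,0,0]}])

```text
time_s: 29.45
eef_pos: [0.5823, -0.3307, 0.2159]
eef_rot: [-3.133, -0.218, 0.003]
contact_force: [0.1, 0.3, 0.2]
opening: 1.0
```

Run:
```python
from h import *
to([0.5818,-0.3311,0.025]); print(telemetry.get_state()["joints"].round(3))
i=imaging.camera_info("wrist");im=imaging.read_camera("wrist"); cv2.imwrite("pics/w15.png",im[:,:,::-1]); np.save("w15.npy",i["world_from_camera"])
im=imaging.read_camera("top")[:,:,::-1]; cv2.imwrite("pics/t15.png",im)
cv2.imwrite("pics/t15c.png",cv2.resize(im[150:230,255:405],None,fx=5,fy=5,interpolation=cv2.INTER_CUBIC))
print(proj(i,[.5818,-.3311,.06]))
```

```text
t 29.45 pos [ 0.5823 -0.3307  0.2159] yaw 7.97 tilt z [-0.002  0.001 -1.   ] delta units [-3.000e-03  1.100e-02  3.181e+00]
[-0.516  0.524  0.234  1.284  0.     2.486]
[319.01660489 183.86743201]
```

View pics/w15.png

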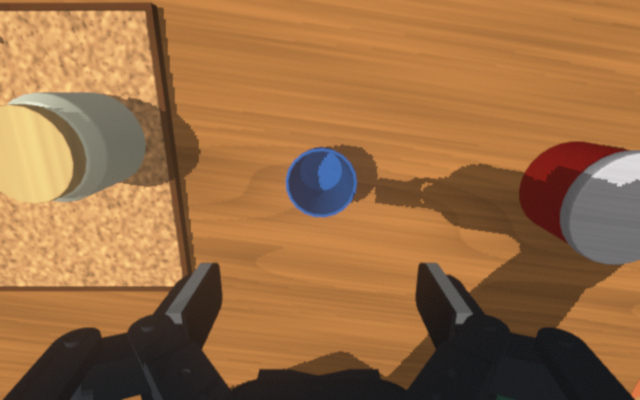

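View pics/t15c.png

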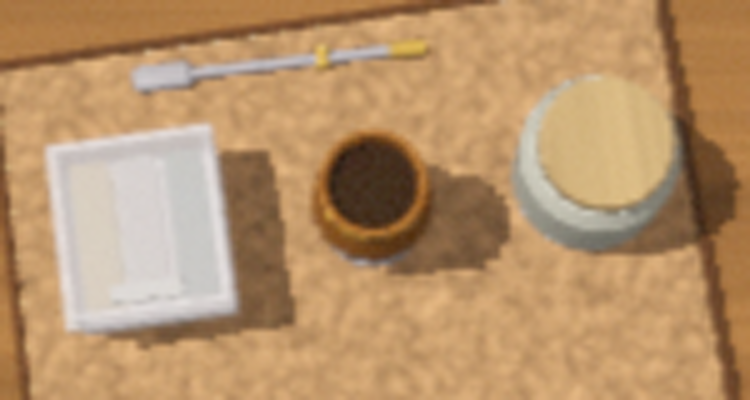

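Emit:
arm_command(deltas=[{"xyz":[0.01,0.02,0.4],"rot":[0,0,0]},{"xyz":[0,0,0.8],"rot":[0,0,0]},{"xyz":[0,0,0.8],"rot":[0,0,0]},{"xyz":[0,0,0.7],"rot":[0,0,0]},{"xyz":[0,0,0.45],"rot":[0,0,0]},{"xyz":[0,0,0.2],"rot":[0,0,0]},{"xyz":[0,0,0.06],"rot":[0,0,0]},{"xyz":[0,0,0],"rot":[0,0,0]},{"xyz":[0,0,0],"rot":[0,0,0]}])

```text
time_s: 30.68
eef_pos: [0.5847, -0.3327, 0.0142]
eef_rot: [3.133, 0.217, 0.003]
contact_force: [-0.5, 0.6, 0.3]
opening: 0.997
```

Run:
```python
from h import *
to([0.5825,-0.332,0.010]); print(telemetry.get_state()["contact_force"])
i=imaging.camera_info("wrist");im=imaging.read_camera("wrist"); cv2.imwrite("pics/w16.png",im[:,:,::-1])
print(proj(i,[.5825,-.332,.06]))
t=imaging.camera_info("top")
for p in ([.5648,.017,.117],[.5648,.017,.04]): print(((proj(t,p)-[255,150])*5).round(1))
```

```text
t 30.68 pos [ 0.5847 -0.3327  0.0142] yaw 7.91 tilt z [ 0.002 -0.001 -1.   ] delta units [-0.035 -0.017  0.071]
[-0.53361126  0.64270275  0.34653579]
[315.39101742 340.28505409]
[370.6 178.3]
[370.3 205.9]
```

View pics/w16.png

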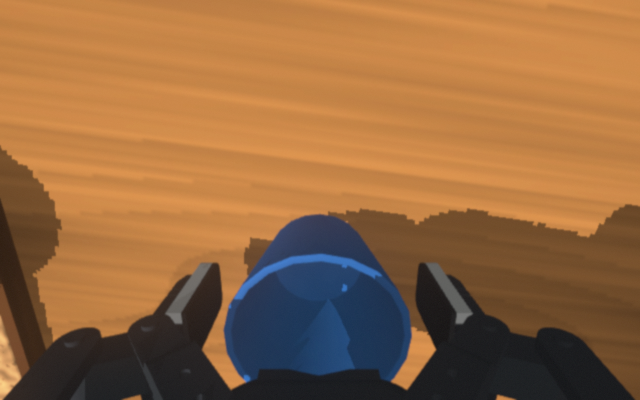

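Emit:
arm_command(deltas=[{"xyz":[0,0,0.02],"rot":[0,0,0]},{"xyz":[0,0,0],"rot":[0,0,0]},{"xyz":[0,0,0],"rot":[0,0,0]},{"xyz":[0,0,0],"rot":[0,0,0]},{"xyz":[0,0,0],"rot":[0,0,0]},{"xyz":[0,0,0],"rot":[0,0,0]}], gripper=1, force=35)

```text
time_s: 31.48
eef_pos: [0.5842, -0.3324, 0.0128]
eef_rot: [3.133, 0.216, 0.002]
contact_force: [-1.3, 0.6, 4.9]
opening: 0.735
```

Emit:
arm_command(deltas=[{"xyz":[0,0,-0.1],"rot":[0,0,0]},{"xyz":[0,0,-0.4],"rot":[0,0,0]},{"xyz":[0,0,-0.7],"rot":[0,0,0]},{"xyz":[0,0,-0.7],"rot":[0,0,0]},{"xyz":[0,0,-0.7],"rot":[0,0,0]},{"xyz":[0,0,-0.2],"rot":[0,0,0]},{"xyz":[0,0,0],"rot":[0,0,0]},{"xyz":[0,0,0],"rot":[0,0,0]}])

```text
time_s: 32.48
eef_pos: [0.5825, -0.3315, 0.1773]
eef_rot: [-3.132, -0.216, 0.005]
contact_force: [0.1, -0.3, -0.4]
opening: 0.739
```

Run:
```python
from h import *
to([0.478,-0.1263,0.15]); print(telemetry.get_state()["contact_force"])
i=imaging.camera_info("wrist");im=imaging.read_camera("wrist"); cv2.imwrite("pics/w17.png",im[:,:,::-1])
st=telemetry.get_state(); p=st["eef_pos"]+[0,0,.05]; print(proj(i,p))
im=imaging.read_camera("scene")[:,:,::-1]; cv2.imwrite("pics/s17.png",im)
```

```text
t 32.48 pos [ 0.5825 -0.3315  0.1773] yaw 7.9 tilt z [-0.003  0.002 -1.   ] delta units [-1.254 -3.625  0.467]
[ 0.0911796  -0.30052189 -0.35280401]
[317.47905982 344.61683103]
```

View pics/w17.png

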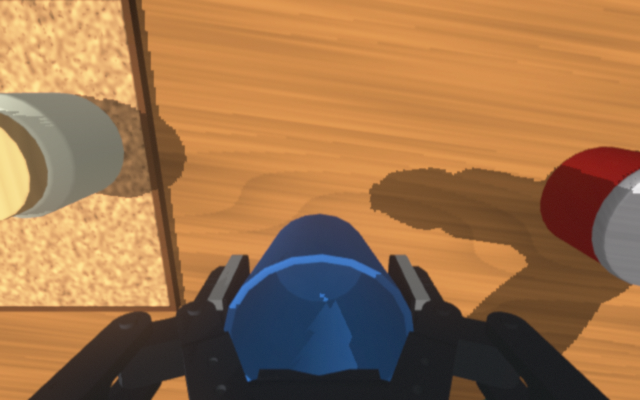

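View pics/s17.png

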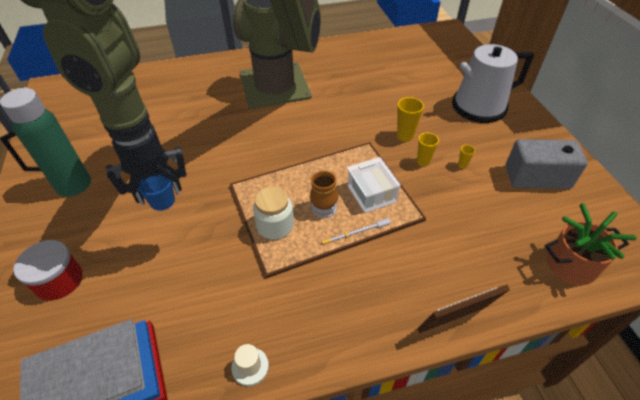

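Emit:
arm_command(deltas=[{"xyz":[-0.12,-0.3,0],"rot":[0,0,0]},{"xyz":[-0.22,-0.6,0],"rot":[0,0,0]},{"xyz":[-0.25,-0.8,0],"rot":[0,0,0]},{"xyz":[-0.25,-0.8,0],"rot":[0,0,0]},{"xyz":[-0.25,-0.7,0],"rot":[0,0,0]},{"xyz":[-0.15,-0.43,0],"rot":[0,0,0]},{"xyz":[0,0,0.4],"rot":[0,0,0]},{"xyz":[0,0,0.6],"rot":[0,0,0]},{"xyz":[0,0,0],"rot":[0,0,0]},{"xyz":[0,0,0],"rot":[0,0,0]}])

```text
time_s: 33.83
eef_pos: [0.4802, -0.1267, 0.1199]
eef_rot: [-3.134, -0.216, 0.0]
contact_force: [-0.1, -0.1, -0.7]
opening: 0.738
```

Run:
```python
from h import *
to([0.4788,-0.126,0.0245]); print(telemetry.get_state()["contact_force"])
i=imaging.camera_info("wrist");im=imaging.read_camera("wrist"); cv2.imwrite("pics/w18.png",im[:,:,::-1]); np.save("w18.npy",i["world_from_camera"])
```

```text
t 33.83 pos [ 0.4802 -0.1267  0.1199] yaw 7.89 tilt z [-0.  0. -1.] delta units [-0.021 -0.015  1.59 ]
[-0.09148921 -0.14727435 -0.70838644]
```

View pics/w18.png

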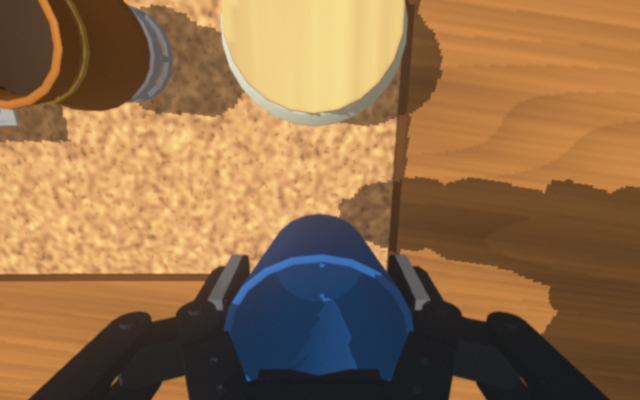

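Emit:
arm_command(deltas=[{"xyz":[-0.02,-0.03,0.3],"rot":[0,0,0]},{"xyz":[0,0,0.5],"rot":[0,0,0]},{"xyz":[0,0,0.4],"rot":[0,0,0]},{"xyz":[0,0,0.2],"rot":[0,0,0]},{"xyz":[0,0,0.12],"rot":[0,0,0]},{"xyz":[0,0,0.04],"rot":[0,0,0]},{"xyz":[0,0,0],"rot":[0,0,0]},{"xyz":[0,0,0],"rot":[0,0,0]}])

```text
time_s: 34.88
eef_pos: [0.4792, -0.1251, 0.0266]
eef_rot: [3.134, 0.216, 0.002]
contact_force: [-0.0, 0.5, 0.1]
opening: 0.741
```

Emit:
arm_command(deltas=[{"xyz":[0,0,0.015],"rot":[0,0,0]},{"xyz":[0,0,0],"rot":[0,0,0]},{"xyz":[0,0,0],"rot":[0,0,0]}])

```text
time_s: 35.25
eef_pos: [0.4786, -0.125, 0.0251]
eef_rot: [3.134, 0.216, 0.0]
contact_force: [0.3, -0.2, -1.1]
opening: 0.74
```

Emit:
arm_command(deltas=[{"xyz":[0,0,0.02],"rot":[0,0,0]},{"xyz":[0,0,0],"rot":[0,0,0]},{"xyz":[0,0,0],"rot":[0,0,0]}])

```text
time_s: 35.62
eef_pos: [0.4788, -0.125, 0.0247]
eef_rot: [3.134, 0.216, 0.001]
contact_force: [-1.6, -0.3, 6.4]
opening: 0.739
```

Emit:
arm_command(deltas=[{"xyz":[0,0,-0.01],"rot":[0,0,0]},{"xyz":[0,0,0],"rot":[0,0,0]}])

```text
time_s: 35.88
eef_pos: [0.4787, -0.125, 0.0248]
eef_rot: [3.134, 0.216, 0.0]
contact_force: [-1.8, 1.3, 4.6]
opening: 0.739
```

Emit:
arm_command(deltas=[{"xyz":[0,0,0],"rot":[0,0,0]},{"xyz":[0,0,0],"rot":[0,0,0]},{"xyz":[0,0,0],"rot":[0,0,0]},{"xyz":[0,0,-0.2],"rot":[0,0,0]},{"xyz":[0,0,-0.5],"rot":[0,0,0]},{"xyz":[0,0,-0.8],"rot":[0,0,0]},{"xyz":[0,0,-0.9],"rot":[0,0,0]},{"xyz":[0,0,-0.6],"rot":[0,0,0]},{"xyz":[0,0,-0.2],"rot":[0,0,0]},{"xyz":[0,0,0],"rot":[0,0,0]}], gripper=-1)

```text
time_s: 37.12
eef_pos: [0.4789, -0.1251, 0.217]
eef_rot: [3.134, 0.216, 0.002]
contact_force: [-0.7, -0.0, 0.8]
opening: 1.002
```

Run:
```python
from h import *
to([0.4674,0.3277,0.22]); print(telemetry.get_state()["contact_force"])
i=imaging.camera_info("wrist");im=imaging.read_camera("wrist"); cv2.imwrite("pics/w19.png",im[:,:,::-1]); np.save("w19.npy",i["world_from_camera"])
print(proj(i,[.4788,-.125,.072]))
```

```text
t 37.12 pos [ 0.4789 -0.1251  0.217 ] yaw 7.9 tilt z [ 0.001 -0.    -1.   ] delta units [ 0.848 -7.501 -0.053]
[-0.72689339 -0.02965283  0.84524676]
[318.16385926 187.07943303]
```

View pics/w19.png

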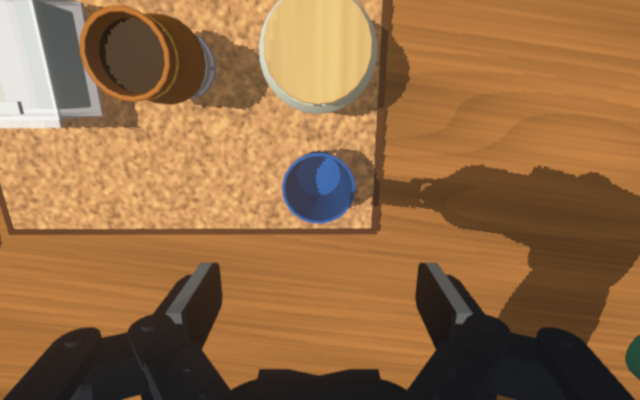

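Run:
```python
from h import *
i=imaging.camera_info("wrist"); i["world_from_camera"]=np.load("w19.npy")
im=cv2.imread("pics/w19.png"); cv2.imwrite("pics/w19c.png",cv2.resize(im[0:230,250:390],None,fx=2.6,fy=2.6,interpolation=cv2.INTER_CUBIC))
j=onz(i,318.5,49,.113)[:2]; c=onz(i,318.9,187.5,.072)[:2]; a=np.radians(7.95); ex=np.array([np.cos(a),np.sin(a)]);ey=np.array([-ex[1],ex[0]])
print(j,c,(j-c)@ex,(j-c)@ey)
```

```text
[ 0.58480784 -0.11064287] [ 0.47850802 -0.12569528] 0.10736006133545127 0.00020553582360063527
```

View pics/w19c.png

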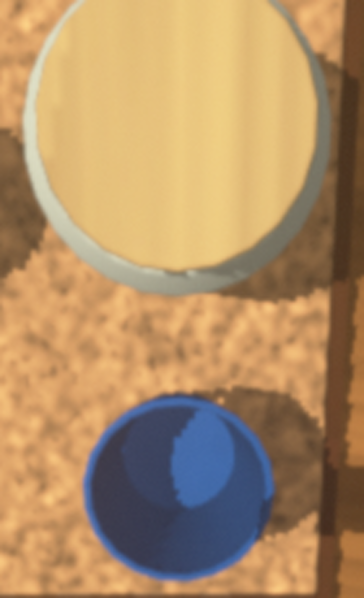

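The cup stands 107 mm from the jar's axis (a gap of about 29 mm) and 0.2 mm off line. Next is the middle yellow cup, the one with the 54 mm rim.

Emit:
arm_command(deltas=[{"xyz":[0,0,0],"rot":[0,0,-1]},{"xyz":[0,0,0],"rot":[0,0,-1]},{"xyz":[0,0,0],"rot":[0,0,-1]},{"xyz":[0,0,0],"rot":[0,0,-1]},{"xyz":[0,0,0],"rot":[0,0,-1]},{"xyz":[0,0,0],"rot":[0,0,-1]},{"xyz":[0,0,0],"rot":[0,0,-1]},{"xyz":[0,0,0],"rot":[0,0,-0.5]},{"xyz":[0,0,0],"rot":[0,0,0]}])

```text
time_s: 38.3
eef_pos: [0.4774, -0.1246, 0.2145]
eef_rot: [-2.811, -1.397, 0.005]
contact_force: [-0.2, 0.5, 0.7]
opening: 1.0
```

Run:
```python
from h import *
to([0.4674,0.3277,0.217]); print(telemetry.get_state()["joints"].round(2))
im=imaging.read_camera("top")[:,:,::-1]; cv2.imwrite("pics/t20.png",im)
cv2.imwrite("pics/t20c.png",cv2.resize(im[190:260,180:250],None,fx=8,fy=8,interpolation=cv2.INTER_CUBIC))
```

```text
t 38.3 pos [ 0.4774 -0.1246  0.2145] yaw 52.87 tilt z [-0.004  0.001 -1.   ] delta units [ 5.91  -4.684 -0.033]
[-0.26  0.22 -0.24  1.12  0.    1.96]
```

View pics/t20c.png

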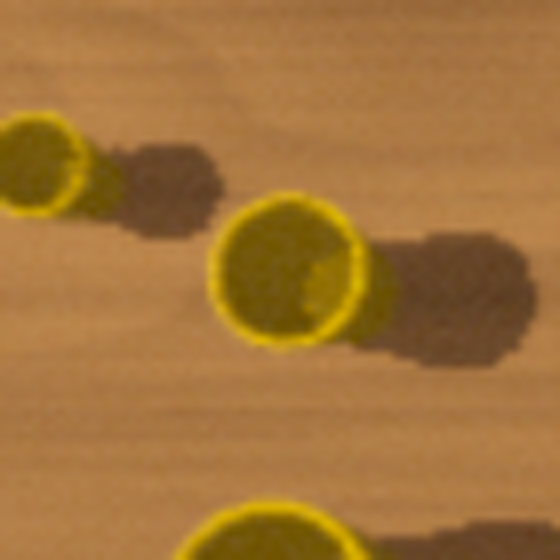

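The rim spans 19.6 px, or about 54 mm, so the middle cup is the right one.

Emit:
arm_command(deltas=[{"xyz":[0.35,-0.28,0],"rot":[0,0,0]},{"xyz":[0.6,-0.47,0],"rot":[0,0,0]},{"xyz":[0.7,-0.56,0],"rot":[0,0,0]},{"xyz":[0.7,-0.56,0],"rot":[0,0,0]},{"xyz":[0.7,-0.56,0],"rot":[0,0,0]},{"xyz":[0.7,-0.56,0],"rot":[0,0,0]},{"xyz":[0.7,-0.56,0],"rot":[0,0,0]},{"xyz":[0.7,-0.56,0],"rot":[0,0,0]},{"xyz":[0.5,-0.38,0],"rot":[0,0,0]},{"xyz":[0.26,-0.19,0],"rot":[0,0,0]},{"xyz":[0,0,0],"rot":[0,0,0]},{"xyz":[0,0,0],"rot":[0,0,0]}])

```text
time_s: 39.85
eef_pos: [0.4684, 0.3257, 0.2162]
eef_rot: [2.813, 1.397, -0.002]
contact_force: [-1.0, 0.1, -0.2]
opening: 0.998
```

Run:
```python
from h import *
to([0.4674,0.3277,0.05]); print(telemetry.get_state()["joints"].round(2))
i=imaging.camera_info("wrist");im=imaging.read_camera("wrist")[:,:,::-1]; cv2.imwrite("pics/w21.png",im); np.save("w21.npy",i["world_from_camera"])
p=proj(i,[.4674,.3277,.085]); print(p)
```

```text
t 39.85 pos [0.4684 0.3257 0.2162] yaw 52.82 tilt z [-0.001 -0.001 -1.   ] delta units [ 0.02  -0.034  2.771]
[ 0.61  0.35 -0.05  1.17 -0.    2.83]
[315.39077899 189.484945  ]
```

View pics/w21.png

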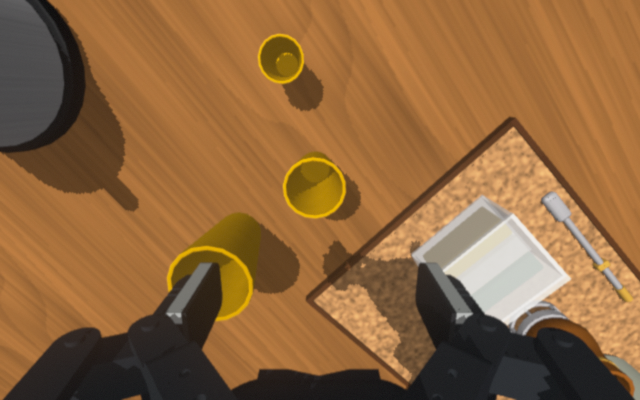

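Emit:
arm_command(deltas=[{"xyz":[0.03,-0.03,0.4],"rot":[0,0,0]},{"xyz":[0,0,0.7],"rot":[0,0,0]},{"xyz":[0,0,0.7],"rot":[0,0,0]},{"xyz":[0,0,0.5],"rot":[0,0,0]},{"xyz":[0,0,0.25],"rot":[0,0,0]},{"xyz":[0,0,0.1],"rot":[0,0,0]},{"xyz":[0,0,0.03],"rot":[0,0,0]},{"xyz":[0,0,0],"rot":[0,0,0]},{"xyz":[0,0,0],"rot":[0,0,0]}])

```text
time_s: 41.02
eef_pos: [0.4688, 0.3302, 0.0566]
eef_rot: [-2.812, -1.399, -0.003]
contact_force: [0.1, -0.0, -0.1]
opening: 1.001
```

Run:
```python
from h import *
to([0.4674,0.3277,0.055]); print(telemetry.get_state()["contact_force"])
i=imaging.camera_info("wrist");im=imaging.read_camera("wrist")[:,:,::-1]; cv2.imwrite("pics/w22.png",im)
```

```text
t 41.02 pos [0.4688 0.3302 0.0566] yaw 52.91 tilt z [ 0.001  0.001 -1.   ] delta units [-0.048  0.007  0.027]
[ 0.10701128 -0.03355818 -0.05418328]
```

No more pictures can be viewed, so from here I check by numbers.

Emit:
arm_command(deltas=[{"xyz":[-0.02,0,0.02],"rot":[0,0,0]},{"xyz":[0,0,0],"rot":[0,0,0]},{"xyz":[0,0,0],"rot":[0,0,0]},{"xyz":[0,0,0],"rot":[0,0,0]},{"xyz":[0,0,0],"rot":[0,0,0]},{"xyz":[0,0,0],"rot":[0,0,0]},{"xyz":[0,0,0],"rot":[0,0,0]}], gripper=1, force=30)

```text
time_s: 41.95
eef_pos: [0.4676, 0.329, 0.0549]
eef_rot: [-2.812, -1.399, -0.001]
contact_force: [-0.5, 0.5, 5.8]
opening: 0.615
```

```bash
cat >> h.py <<'E'
def ymask(im): 
    hsv=cv2.cvtColor(im,cv2.COLOR_BGR2HSV); return ((hsv[...,0]>=21)&(hsv[...,0]<=34)&(hsv[...,1]>180)&(hsv[...,2]>60))
E
python3 - <<'E'
from h import *
to([0.4674,0.3277,0.055])
i=imaging.camera_info("wrist"); im=imaging.read_camera("wrist")[:,:,::-1].copy(); cv2.imwrite("pics/w23.png",im)
for s,c,m in blobs(ymask(im),150): print(s,c.round(1))
p=telemetry.get_state()["eef_pos"].copy(); p[2]=.085; print("rim pred",proj(i,p))
E
```

```text
t 41.95 pos [0.4676 0.329  0.0549] yaw 52.9 tilt z [ 0.     0.001 -1.   ] delta units [-0.02   0.01  -0.002]
[ 190    0  103   79 6844] [242.4  34.5]
[  251   200   137   161 15555] [318.1 287.3]
[165 297  37  20 446] [182.6 305.7]
[166 372  34  28 633] [185.8 388.2]
rim pred [316.84114645 306.80598151]
```

Emit:
arm_command(deltas=[{"xyz":[0,0,-0.1],"rot":[0,0,0]},{"xyz":[0,0,-0.4],"rot":[0,0,0]},{"xyz":[0,0,-0.7],"rot":[0,0,0]},{"xyz":[0,0,-0.7],"rot":[0,0,0]},{"xyz":[0,0,-0.4],"rot":[0,0,0]},{"xyz":[0,0,-0.15],"rot":[0,0,0]},{"xyz":[0,0,0],"rot":[0,0,0]},{"xyz":[0,0,0],"rot":[0,0,0]}])

```text
time_s: 43.0
eef_pos: [0.4667, 0.3282, 0.1999]
eef_rot: [2.812, 1.399, -0.004]
contact_force: [0.2, 0.7, -1.4]
opening: 0.611
```

Run:
```python
from h import *
to([0.4788,-0.1255,0.20]); st=telemetry.get_state(); print(st["contact_force"],st["opening"])
i=imaging.camera_info("wrist"); im=imaging.read_camera("wrist")[:,:,::-1].copy(); cv2.imwrite("pics/w24.png",im)
for s,c,m in blobs(ymask(im),150): print(s,c.round(1))
si=imaging.camera_info("scene"); im=imaging.read_camera("scene")[:,:,::-1].copy(); cv2.imwrite("pics/s24.png",im)
for s,c,m in blobs(ymask(im),60): print("scene",s,c.round(1))
p=telemetry.get_state()["eef_pos"]; print(proj(si,p+[0,0,.03]),proj(si,p-[0,0,.055]))
```

```text
t 43.0 pos [0.4667 0.3282 0.1999] yaw 52.9 tilt z [-0.002 -0.002 -1.   ] delta units [-5.909  4.722  0.011]
[ 0.23650554  0.66479767 -1.42008463] 0.6112388493282718
[ 259   31   48   53 1987] [282.5  57.3]
[  250   199   137   161 15578] [318.  286.6]
[ 162  219   99   99 4553] [207.2 265.6]
scene [426  89  24  36 352] [436.7 108.3]
scene [397  98  27  43 842] [408.1 117.3]
scene [458 145  17  23 238] [465.3 155.5]
scene [569 325  19  12 106] [576.8 330.7]
scene [480 351  19  14 105] [488.9 356.9]
scene [380 381  14  12 102] [386.2 386.6]
[438.67233893  92.48089355] [432.06098095 120.62377204]
```

Emit:
arm_command(deltas=[{"xyz":[-0.35,0.28,0],"rot":[0,0,0]},{"xyz":[-0.6,0.48,0],"rot":[0,0,0]},{"xyz":[-0.7,0.56,0],"rot":[0,0,0]},{"xyz":[-0.7,0.56,0],"rot":[0,0,0]},{"xyz":[-0.7,0.56,0],"rot":[0,0,0]},{"xyz":[-0.7,0.56,0],"rot":[0,0,0]},{"xyz":[-0.7,0.56,0],"rot":[0,0,0]},{"xyz":[-0.7,0.56,0],"rot":[0,0,0]},{"xyz":[-0.5,0.4,0],"rot":[0,0,0]},{"xyz":[-0.26,0.2,0],"rot":[0,0,0]},{"xyz":[0,0,0],"rot":[0,0,0]},{"xyz":[0,0,0],"rot":[0,0,0]}])

```text
time_s: 44.6
eef_pos: [0.479, -0.1243, 0.201]
eef_rot: [-2.812, -1.399, 0.001]
contact_force: [-0.2, 0.7, -1.4]
opening: 0.616
```

Run:
```python
from h import *
to([0.4788,-0.1255,0.071]); st=telemetry.get_state(); print(st["contact_force"],st["opening"])
i=imaging.camera_info("wrist"); im=imaging.read_camera("wrist")[:,:,::-1].copy(); cv2.imwrite("pics/w25.png",im)
hsv=cv2.cvtColor(im,cv2.COLOR_BGR2HSV); k=(hsv[...,0]>100)&(hsv[...,0]<125)&(hsv[...,1]>130)
for s,c,m in blobs(k,100): print("blue",s,c.round(1))
for s,c,m in blobs(ymask(im),150): print("yellow",s,c.round(1))
print([proj(i,[.4788+.033*np.cos(t),-.1255+.033*np.sin(t),.072]).round(1) for t in np.linspace(0,2*np.pi,8,endpoint=False)])
```

```text
t 44.6 pos [ 0.479  -0.1243  0.201 ] yaw 52.91 tilt z [-0.001  0.001 -1.   ] delta units [-0.018  0.012  2.166]
[-0.17676696  0.74456405 -1.37929114] 0.6155255978411135
blue [280 156  75  59 282] [323.  178.1]
blue [304 171  41  36 812] [324.5 186.5]
yellow [  251   200   136   160 15530] [318.1 286.8]
[array([350.8, 169.5]), array([324.3, 153.9]), array([294.1, 161.7]), array([279.4, 187.6]), array([287.9, 215.2]), array([313.4, 229. ]), array([341.8, 222.2]), array([357.6, 198. ])]
```

Emit:
arm_command(deltas=[{"xyz":[-0.027,0,0.2],"rot":[0,0,0]},{"xyz":[0,0,0.4],"rot":[0,0,0]},{"xyz":[0,0,0.4],"rot":[0,0,0]},{"xyz":[0,0,0.3],"rot":[0,0,0]},{"xyz":[0,0,0.2],"rot":[0,0,0]},{"xyz":[0,0,0],"rot":[0,0,0]},{"xyz":[0,0,0],"rot":[0,0,0]}])

```text
time_s: 45.52
eef_pos: [0.479, -0.1261, 0.112]
eef_rot: [2.812, 1.399, 0.001]
contact_force: [1.0, 0.1, -1.1]
opening: 0.613
```

Emit:
arm_command(deltas=[{"xyz":[0,0,0.2],"rot":[0,0,0]},{"xyz":[0,0,0.15],"rot":[0,0,0]},{"xyz":[0,0,0.1],"rot":[0,0,0]},{"xyz":[0,0,0],"rot":[0,0,0]},{"xyz":[0,0,0],"rot":[0,0,0]}])

```text
time_s: 46.15
eef_pos: [0.4786, -0.1262, 0.0845]
eef_rot: [2.813, 1.399, 0.0]
contact_force: [0.4, 0.1, -1.1]
opening: 0.612
```

Going in freely. Now the last 13 mm, with force checks.

Emit:
arm_command(deltas=[{"xyz":[0,0,0.1],"rot":[0,0,0]},{"xyz":[0,0,0.06],"rot":[0,0,0]},{"xyz":[0,0,0],"rot":[0,0,0]},{"xyz":[0,0,0],"rot":[0,0,0]}])

```text
time_s: 46.65
eef_pos: [0.4785, -0.1262, 0.0749]
eef_rot: [-2.813, -1.399, 0.0]
contact_force: [-0.0, 0.2, -1.1]
opening: 0.612
```

Emit:
arm_command(deltas=[{"xyz":[0,0,0.03],"rot":[0,0,0]},{"xyz":[0,0,0],"rot":[0,0,0]},{"xyz":[0,0,0],"rot":[0,0,0]}])

```text
time_s: 47.02
eef_pos: [0.4785, -0.1262, 0.0731]
eef_rot: [-2.813, -1.399, -0.0]
contact_force: [0.4, -0.2, 0.1]
opening: 0.612
```

Emit:
arm_command(deltas=[{"xyz":[0,0,0.02],"rot":[0,0,0]},{"xyz":[0,0,0],"rot":[0,0,0]},{"xyz":[0,0,0],"rot":[0,0,0]}])

```text
time_s: 47.4
eef_pos: [0.4785, -0.1262, 0.0719]
eef_rot: [-2.813, -1.399, -0.0]
contact_force: [0.1, -0.5, -1.4]
opening: 0.614
```

Emit:
arm_command(deltas=[{"xyz":[0,0,0.015],"rot":[0,0,0]},{"xyz":[0,0,0],"rot":[0,0,0]},{"xyz":[0,0,0],"rot":[0,0,0]}])

```text
time_s: 47.78
eef_pos: [0.4785, -0.1262, 0.071]
eef_rot: [2.813, 1.399, 0.0]
contact_force: [-0.6, -0.5, -0.4]
opening: 0.61
```

Emit:
arm_command(deltas=[{"xyz":[0,0,0],"rot":[0,0,0]},{"xyz":[0,0,0],"rot":[0,0,0]},{"xyz":[0,0,0],"rot":[0,0,0]},{"xyz":[0,0,0],"rot":[0,0,0]},{"xyz":[0,0,-0.1],"rot":[0,0,0]},{"xyz":[0,0,-0.3],"rot":[0,0,0]},{"xyz":[0,0,-0.6],"rot":[0,0,0]},{"xyz":[0,0,-0.8],"rot":[0,0,0]},{"xyz":[0,0,-0.5],"rot":[0,0,0]},{"xyz":[0,0,0],"rot":[0,0,0]},{"xyz":[0,0,0],"rot":[0,0,0]}], gripper=-1)

```text
time_s: 49.15
eef_pos: [0.478, -0.126, 0.2085]
eef_rot: [-2.812, -1.399, 0.001]
contact_force: [0.5, -0.3, 0.0]
opening: 1.002
```

Run:
```python
from h import *
to([0.30,-0.30,0.25]); st=telemetry.get_state(); print(st["contact_force"],st["opening"])
i=imaging.camera_info("wrist"); im=imaging.read_camera("wrist")[:,:,::-1].copy(); cv2.imwrite("pics/w26.png",im)
hsv=cv2.cvtColor(im,cv2.COLOR_BGR2HSV); k=(hsv[...,0]>100)&(hsv[...,0]<125)&(hsv[...,1]>130)
for s,c,m in blobs(k,60): print("blue",s,c.round(1))
for s,c,m in blobs(ymask(im),100):
    print("yellow",s,c.round(1))
    e=cv2.fitEllipse(cv2.convexHull(np.argwhere(m)[:,::-1].astype(np.int32))); print(e, onz(i,*e[0],.101))
```

```text
t 49.15 pos [ 0.478  -0.126   0.2085] yaw 52.9 tilt z [-0.001  0.    -1.   ] delta units [-4.102 -0.618 -0.69 ]
[ 0.45284574 -0.34548487  0.03970335] 1.0021411124815671
yellow [ 284  159   68   71 3451] [318.7 196.3]
((317.8714904785156, 195.5262908935547), (66.49309539794922, 70.19269561767578), 0.25935783982276917) [ 0.47986784 -0.12365283  0.101     ]
```

Emit:
arm_command(deltas=[{"xyz":[-0.4,-0.06,-0.1],"rot":[0,0,0]},{"xyz":[-0.8,-0.12,-0.15],"rot":[0,0,0]},{"xyz":[-0.8,-0.12,-0.15],"rot":[0,0,0]},{"xyz":[-0.8,-0.12,-0.15],"rot":[0,0,0]},{"xyz":[-0.8,-0.12,-0.1],"rot":[0,0,0]},{"xyz":[-0.5,-0.08,0],"rot":[0,0,0]},{"xyz":[0,0,0],"rot":[0,0,0]},{"xyz":[0,0,0],"rot":[0,0,0]}])

```text
time_s: 50.2
eef_pos: [0.3002, -0.2993, 0.247]
eef_rot: [-2.811, -1.398, 0.0]
contact_force: [-0.9, 0.7, 0.8]
opening: 1.001
```

Run:
```python
from h import *
si=imaging.camera_info("scene"); ti=imaging.camera_info("top")
s=imaging.read_camera("scene")[:,:,::-1].copy(); t=imaging.read_camera("top")[:,:,::-1].copy(); cv2.imwrite("pics/s27.png",s); cv2.imwrite("pics/t27.png",t)
c=np.array([.4785,-.1257])
for nm,i,im in (("scene",si,s),("top",ti,t)):
    hsv=cv2.cvtColor(im,cv2.COLOR_BGR2HSV)
    k=(hsv[...,0]>98)&(hsv[...,0]<128)&(hsv[...,1]>100)
    p0=proj(i,[*c,.06])
    for nmk,mk in (("blue",k),("yellow",ymask(im))):
        for st,ce,m in blobs(mk,15):
            if np.linalg.norm(ce-p0)<40: print(nm,nmk,st,ce.round(1))
    circ=lambda r,z:np.array([proj(i,[c[0]+r*np.cos(a),c[1]+r*np.sin(a),z]) for a in np.linspace(0,6.283,60)])
    for n,r,z in (("narrow rim",.027,.101),("wide rim",.033,.072),("wide foot",.025,.012)):
        q=circ(r,z); print(nm,n,"x",q[:,0].min().round(1),q[:,0].max().round(1),"y",q[:,1].min().round(1),q[:,1].max().round(1))
```

```text
scene blue [267 175   4  11  24] [269.2 180.7]
scene blue [248 183  13  15  67] [253.3 190.2]
scene yellow [246 163  22  23 412] [257.3 173.8]
scene narrow rim x 245.3 267.9 y 162.1 178.1
scene wide rim x 244.5 271.5 y 168.7 188.2
scene wide foot x 250.9 270.6 y 187.1 201.8
top blue [370 216  19  16  49] [377.  226.4]
top yellow [373 209  20  19 309] [382.3 218.3]
top narrow rim x 372.3 392.4 y 208.1 228.0
top wide rim x 368.9 392.9 y 207.5 231.3
top wide foot x 369.6 386.8 y 213.4 230.4
```

Run:
```python
from h import *
t=cv2.imread("pics/t27.png");t0=cv2.imread("pics/top0.png");t15=cv2.imread("pics/t15.png");g=lambda a:cv2.cvtColor(a,cv2.COLOR_BGR2GRAY).astype(np.float32)
def sh(a,b,r):
    y0,y1,x0,x1=r; return np.round(cv2.phaseCorrelate(g(a)[y0:y1,x0:x1],g(b)[y0:y1,x0:x1],cv2.createHanningWindow((x1-x0,y1-y0),cv2.CV_32F)),3).tolist() if 0 else cv2.phaseCorrelate(g(a)[y0:y1,x0:x1],g(b)[y0:y1,x0:x1],cv2.createHanningWindow((x1-x0,y1-y0),cv2.CV_32F))
for n,r in (("jar",(160,205,355,395)),("box",(170,220,260,305)),("bombilla",(150,172,275,345))): print(n,"0->27",sh(t0,t,r))
print("gourd 15->27",sh(t15,t,(168,210,308,350)))
ti=imaging.camera_info("top")
v=g(t); m=np.zeros_like(v,bool); m[168:205,312:348]=True
b=max(blobs((v<60)&m,30),key=lambda q:q[0][4]); print("mouth px",b[1],b[0],onz(ti,*b[1],.112))
s=cv2.imread("pics/s27.png"); s12=None
st=telemetry.get_state(); print(st["time_s"],st["contact_force"],np.abs(st["qvel"]).max())
```

```text
jar 0->27 ((-0.009277275378540395, 0.4737204633325298), 0.9953843116760254)
box 0->27 ((0.6121956176268206, 0.0004647787630993605), 0.9756594225565592)
bombilla 0->27 ((0.028945933034790983, 0.019015305212871425), 1.0018744286563661)
gourd 15->27 ((0.45830091327966116, 0.5120883651707473), 0.95372811988548)
mouth px [328.93939394 186.28138528] [321 178  17  17 231] [0.56411696 0.01748704 0.112     ]
50.3 [-0.43997138  0.84222263  0.14030892] 0.006238366220953472
```

```bash
python3 -c "
from rig import order; print(order.job_done())"
```

```text
the job is handed in; nothing more can be done
None
```

The tray is laid out as asked and the job is handed in, after about 50 s. I placed the ring stand, then the gourd, then the wide blue cup and then the narrow yellow cup (the middle one of the three, rim measured at 54 mm).

**Ring stand:** it is centred between jar and box to within 1 mm along their line. It stands about 2–3 mm in front of that line by both cameras; I left it there.

**Gourd:** it first sat leaning about 3°, so I regripped and reseated it. The wrist picture then showed about 1.3° of lean. In the final top view the mouth sits about 1 mm from the ring's centre.

**Cups:** the blue cup stands about 107 mm from the jar's axis (a gap of about 29 mm) and 0.2 mm off square. The yellow cup's rim is within about a pixel of the fully nested height in both views.

**Left in place:** comparing top views from start and end, the bombilla shows no shift. The jar and box read about half a pixel. I take that as a processing artefact rather than movement.

**Forces and checks:** no force reading went above about 6.5 N. The picture limit ran out before the last grasp, so the narrow cup's grip, its nesting and the final checks were made by numbers only. In the last wrist picture my colour mask did not find the blue cup's rim, but the scene and top cameras showed it where expected.

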